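Load the marked nest of a terminal carousel and hold it at the front

TASK

Stack the battery terminal parts squarely in the red-floored pin nest of the carousel, in order and set down gently, not dropped: brass body first (stub up), then the copper spacer ring over its stub, then the black steel top disc. Only then turn the carousel by its orange upright post until the red nest points at the fixed red front pointer, and finish while still gripping the post, holding the carousel still there with the stack intact. Leave the brush, nut, lug and red boot where they lie.

Things in the scene. Friction and masses are not known exactly. Their poses are not given: they have to be found in the camera images.
- post_body: Brass terminal body, loose, 0.24-0.44 kg: round base 50 mm diameter and 22 mm high, with a central stub of 18 mm diameter rising 10 mm more (32 mm overall). Origin: centre of the underside; z up. Starts upright on the counter; seated, its underside is on the nest floor.
- spacer: Copper spacer ring, loose, about 0.17 kg, outside diameter 50 mm, hole 26 mm, 14 mm thick. Origin: centre of the underside; z up. Starts flat on the counter; seated, its underside is 22 mm above the nest floor.
- top_disc: Black steel top disc, loose, about 0.18 kg, 50 mm diameter, 12 mm thick, no hole. Origin: centre of the underside; z up. Starts flat on the counter; seated, its underside is 36 mm above the nest floor.
- nest (a point): Floor centre of the red-floored nest, 35 mm above the counter, 85 mm from the carousel's axis. Frame turns with the carousel: x points to the axis, y along the rim, z up. Four 8 mm round-topped steel pins at x = +-22, y = +-22 mm rise 41 mm above this floor: 2 mm play round a 50 mm part. Fingers pass between pins only along x or y (36 mm gaps). Two grey-floored nests, 90 degrees either side, stay empty.
- handle: Orange upright round post on the carousel, opposite the red nest, 16 mm diameter, 85 mm tall, its top 117 mm above the counter. Origin: centre of its foot on the deck, 85 mm from the carousel's axis, 32 mm above the counter. It spins freely about its own axis, so the fingers need not turn as it goes round.
- carousel (a joint): Angle of the carousel (rad) about its upright axis, counter-clockwise from above positive; 0 = the red nest exactly at the pointer. Starts between about -1.5 and -0.7; free from -2.2 to 0.7 with no stop or detent at 0. Stays where left: bearing friction 0.25 N m (about 3 N at the post). Deck: 250 mm diameter, aluminium, top 32 mm above the counter.
- stand: Fixed round dark foot of the carousel. Origin: on the carousel's upright axis, on the counter; its -x axis runs from the axis to the pointer, roughly towards the robot.
- pointer (a point): Top of the fixed red front pointer, 147 mm from the carousel's axis along the stand's -x, 22 mm above the counter.
- brush: Bystander: orange plastic brush with a grey metal head, 28 x 160 x 22 mm, long along its y. Leave alone.
- nut: Bystander: black steel hexagonal hold-down nut, 40 mm wide, 16 mm high. Leave alone.
- lug: Bystander: copper cable lug, 51 mm long (its x), 15 mm high. Leave alone.
- boot: Bystander: red moulded terminal boot, 38 mm diameter, 32 mm high. Leave alone.
Not all that is in view belongs to the job. Of the things like the post_body, leave any that is blue or purple; of the rest the smaller one is meant.

How it is judged:
On the way, in this order (a step that is already met when the one before it is completed fails the run):
1. post_body released squarely seated in the red nest, the nest still turned away from the pointer (horizontal distance between post_body and nest below 0.005 m and z of post_body in the frame of nest between -0.004 and 0.004 m and angle between post_body's own z axis and vertical below 0.08 rad and contact force between the fingers and post_body below 0.2 N and value of joint carousel below -0.4 rad), for 0.2 s.
2. spacer released squarely seated in the red nest on the parts before it, the nest still turned away from the pointer (horizontal distance between each of post_body, spacer and nest below 0.005 m and z of post_body in the frame of nest between -0.004 and 0.004 m and angle between each of post_body, spacer's own z axis and vertical below 0.08 rad and z of spacer in the frame of nest between 0.018 and 0.026 m and contact force between the fingers and spacer below 0.2 N and value of joint carousel below -0.4 rad), for 0.2 s.
3. top_disc released squarely seated in the red nest on the parts before it, the nest still turned away from the pointer (horizontal distance between each of post_body, spacer, top_disc and nest below 0.005 m and z of post_body in the frame of nest between -0.004 and 0.004 m and angle between each of post_body, spacer, top_disc's own z axis and vertical below 0.08 rad and z of spacer in the frame of nest between 0.018 and 0.026 m and z of top_disc in the frame of nest between 0.032 and 0.04 m and contact force between the fingers and top_disc below 0.2 N and value of joint carousel below -0.4 rad), for 0.2 s.
4. loaded red nest turned to the pointer and held by the orange post (horizontal distance between each of post_body, spacer, top_disc and nest below 0.005 m and z of post_body in the frame of nest between -0.004 and 0.004 m and angle between each of post_body, spacer, top_disc's own z axis and vertical below 0.08 rad and z of spacer in the frame of nest between 0.018 and 0.026 m and z of top_disc in the frame of nest between 0.032 and 0.04 m and value of joint carousel between -0.1 and 0.1 rad and velocity of joint carousel between -0.05 and 0.05 rad/s and contact force between the fingers and handle above 1 N), for 0.2 s.
At the end, for the whole second after the job is handed in: Body, spacer and disc stacked in the red nest (each within 5 mm of its centre, within 4 mm of its seated height, tilted under 0.08 rad), carousel within 0.1 rad of the pointer and turning slower than 0.05 rad/s, the fingers still gripping the orange post with over 1 N (all of step 4); the arm keeps its last pose, push and grip.
It fails at once if the brush, nut, lug or boot moved more than 20 mm (distance of any of brush, nut, lug, boot from where it was at the start of the episode above 0.02 m).
It fails at once if a part dropped or thrown into the nest (faster than 0.6 m/s between the pins) ((horizontal distance between post_body and nest below 0.015 m and z of post_body in the frame of nest below 0.05 m and linear speed of post_body above 0.6 m/s) or (horizontal distance between spacer and nest below 0.015 m and z of spacer in the frame of nest below 0.05 m and linear speed of spacer above 0.6 m/s) or (horizontal distance between top_disc and nest below 0.015 m and z of top_disc in the frame of nest below 0.05 m and linear speed of top_disc above 0.6 m/s)).
It also fails if it takes over 72 s, if anything falls off the work surface, if the arm or the gripper's body presses on something with over 40 N, if the wrist force passes 120 N, or if a joint passes its speed limit or range.

ROBOT

A 7-joint arm with a two-finger parallel gripper is mounted at the origin on the work surface. World frame = base frame: x ahead of the robot, y to its left, z up, the work surface at z = 0. Lengths are in m, angles in rad, forces in N, time in s.
With the tool pointing down it reaches from about 0.425 to 0.95 m from the base axis. Payload 4.7 kg.
Tool frame: the origin (TCP) lies at the centre of the arm's flange, where the gripper is bolted on; the fingertips stand 182 mm ahead of it and the grasp point (between the pads) lies 164 mm ahead of it; z points along the fingers, y is the line along which they close (so a half turn about z gives the same grasp; the last joint's range is limited). The gripper opens to 87 mm and grips with 3 to 60 N. Pads are 19 mm wide; open, the fingers measure 117 mm over their backs; the gripper's body (75 mm by 190 mm) begins 51 mm behind the grasp point.
Start: joints at [1.265, 0.469, -0.049, 1.532, 0.024, 1.141, -0.082], TCP at [0.184, -0.649, 0.405] pointing down, gripper open.
Joint ranges: [-2.59, 2.59], [-0.33, 1.99], [-1.39, 1.29], [0.1, 2.45], [-1.04, 4.18], [0.21, 1.99], [-2.66, 2.66]. Speed limits (rad/s): [2.57, 2.57, 3.14, 3.14, 3.14, 3.14, 3.14].

INTERFACE

Orientations are given as a rotation vector (axis times angle).
In Python, from workcell import manip gives the robot as it stands.
- The arm moves only by the tool move_arm, never from a script. Its argument "deltas" is a list of rows, each an object with "travel": the shift along the tool's x, y, z in m, a list of three; "delta_rot": the turn, a rotation vector about the tool's x, y, z in degrees, a list of three; "jaw": the opening in per cent of the stroke, from 0 (shut) to 100 (fully open). In form: [{"travel": [x, y, z], "delta_rot": [rx, ry, rz], "jaw": jaw}, ...]. A call has 1 to 5 rows; each row shifts and turns the commanded pose from where the row before left it, along the tool's axes as they then stand; what a row does not reach is not made up. A row lasts 1/12 s, in which the tool goes at most 41.7 mm and 7.16 degrees, less where a joint would pass 70% of its speed; a pose out of reach is approached as far as the arm can. A call is refused whole if a number of a shift passes 0.0417 or a number of a turn 7.16, either way. A call with a gripper value outside its range is refused whole. The fingers move at their own pace and stop on an object; "force" is the grip in N (left out, the last holds). Time passes only in rows, so rows that do not move let the fingers close. It gives the time, the measured TCP pose, the force, the opening and the grip force at its end, in the units of the state.
- manip.get_obs(): the state, without advancing time (a new reading comes with each control period).
- manip.get_image(name): name is "side" or "top" or "wrist"; returns the picture (384x512x3 uint8, red, green, blue); there is no depth.
- manip.camera_model(name): a dict with "intrinsics" (3x3 intrinsics, pixels), "k1" (the pictures are not rectified: a ray, as slopes to the right and down, at radius r is drawn at 1 + k1 r^2 times it, then the intrinsics apply), "world_to_cam" (4x4, takes a point from world to camera coordinates); the wrist camera has in their place "tool_from_camera" (4x4, takes a point from camera to tool coordinates, whose origin is the TCP and whose axes are the flange's). Camera axes: x right, y down, z forward; pixel columns grow to the right and rows downward; lengths in m; the calibration is good to about 2 mm. A picture is of the moment at which its call begins: read the wrist's pose just before it. camera_model takes no time and is no camera call.
- manip.job_done(): hands the job in; it is judged then, once.
The state is a dict: "time": time; "joint_positions": joint angles; "joint_vel": joint speeds; "tau": joint torques, N m; "tool_pos": TCP position; "tcp_rot": TCP orientation; "force": force on the tool from outside, world axes, zero at the start; "ft_torque": the same for the moment, N m; "opening": finger opening in m; "finger_force": force on a finger pad.
Only numpy, scipy, OpenCV 4.12 (cv2) and the standard library are available. Lean on these libraries where they do the work, as an engineer would, in place of code of your own. Each camera call takes 0.05 s, during which the arm holds its last target. There are 200 camera calls.

## Working session

There is one attempt and no reset: what is moved stays moved. The work goes in short steps, Python scripts to look and compute and a tool call to move; the robot and the scene stay as the last step left them, time stands still between calls to the robot, and variables do not carry over. Pictures are saved under pics/ and viewed, at most 10 in all, crops included, and the job is handed in when it is done.

Besides the shell and the picture viewer there is one more tool, called in YAML: its name, and indented under it one key for each argument. move_arm: Moves the arm, as the interface text tells. Its arguments: {"type":"object","properties":{"deltas":{"type":"array","items":{"type":"object","properties":{"travel":{"type":"array","items":{"type":"number"}},"delta_rot":{"type":"array","items":{"type":"number"}},"jaw":{"type":"number"}}}},"force":{"type":"number"}},"required":["deltas"]}

```bash
mkdir -p pics; ls
cat > h.py <<'E'
import numpy as np, cv2, json
from workcell import manip
from scipy.spatial.transform import Rotation as R
def snap(n,f):
    im=manip.get_image(n); cv2.imwrite('pics/'+f,im[:,:,::-1]); return im
E
python3 - <<'E'
from h import *
o=manip.get_obs(); print({k:np.round(v,3).tolist() for k,v in o.items()})
for n in ('top','side','wrist'): print(n,{k:np.round(v,4).tolist() for k,v in manip.camera_model(n).items()})
t=snap('top','top0.png'); s=snap('side','side0.png')
cv2.imwrite('pics/both0.png',cv2.resize(np.hstack([t,s])[:,:,::-1],(800,300)))
cv2.imwrite('pics/topbig.png',cv2.resize(t[:,:,::-1],(800,600)))
E
```

```text
pics
{'time': 0.0, 'joint_positions': [1.265, 0.469, -0.049, 1.534, 0.024, 1.141, -0.082], 'joint_vel': [-0.001, 0.0, -0.0, 0.001, -0.001, -0.002, -0.0], 'tau': [0.0, -50.797, -0.08, -23.615, -0.061, 0.038, 0.0], 'tool_pos': [0.184, -0.649, 0.404], 'tcp_rot': [-3.11, -0.433, 0.001], 'force': [0.346, 0.702, -0.102], 'ft_torque': [-0.001, -0.006, -0.013], 'finger_force': 0.0, 'opening': 0.087}
top {'intrinsics': [[404.9183, 0.0, 255.7569], [0.0, 404.9183, 195.2648], [0.0, 0.0, 1.0]], 'k1': 0.006, 'world_to_cam': [[-0.0131, -0.9999, -0.0094, -0.0384], [-0.9896, 0.0143, -0.1431, 0.5541], [0.1432, 0.0075, -0.9897, 1.011], [0.0, 0.0, 0.0, 1.0]]}
side {'intrinsics': [[394.1946, 0.0, 255.0638], [0.0, 394.1946, 193.1427], [0.0, 0.0, 1.0]], 'k1': -0.1376, 'world_to_cam': [[-0.9215, -0.3883, -0.0016, 0.4895], [-0.274, 0.6531, -0.706, 0.2289], [0.2752, -0.6502, -0.7082, 1.0791], [0.0, 0.0, 0.0, 1.0]]}
wrist {'intrinsics': [[314.2915, 0.0, 257.2345], [0.0, 314.2915, 192.2167], [0.0, 0.0, 1.0]], 'k1': 0.0102, 'tool_from_camera': [[0.0007, -0.9602, -0.2793, 0.0769], [1.0, 0.0007, -0.0002, -0.0006], [0.0004, -0.2793, 0.9602, 0.0207], [0.0, 0.0, 0.0, 1.0]]}
```

View pics/topbig.png

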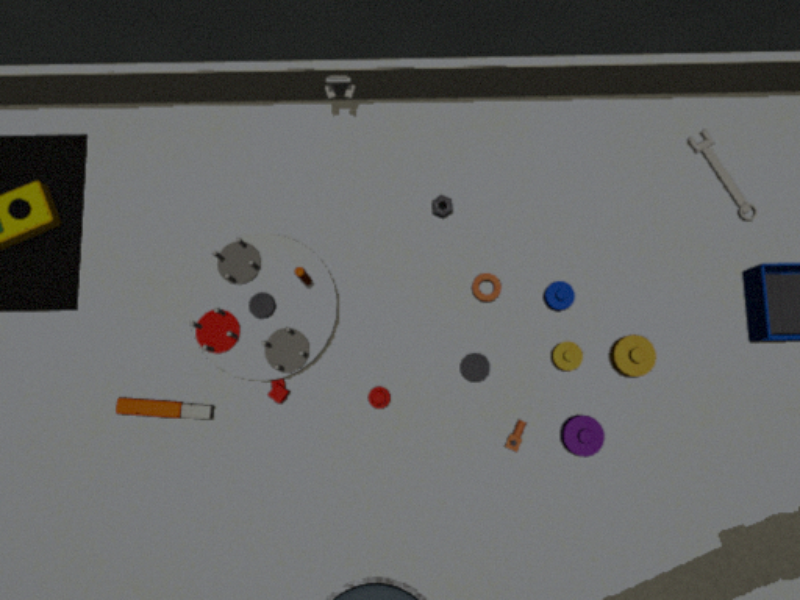

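View pics/side0.png

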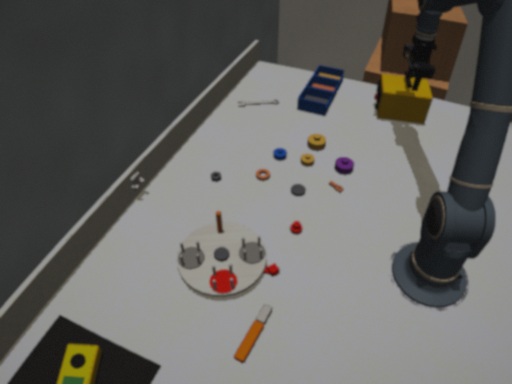

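Top view, in 800x600 pixels: the brass-like candidates are yellow at (567,356), larger yellow at (634,356), blue at (559,296) and purple at (583,436). The smaller yellow one at (567,356) fits, since blue and purple are excluded and it is the smaller of the rest. The copper ring is at (487,288) and the black disc at (475,367). The red nest is at (217,331), the orange post at (303,275) and the pointer at (279,391).

```bash
cat >> h.py <<'E'
def und(cam,px):
    c=manip.camera_model(cam);K=c['intrinsics'];K=np.array(K)
    return cv2.undistortPoints(np.float64(px).reshape(-1,1,2),K,np.array([c['k1'],0,0,0.]))[:,0]
def ray(cam,px,z,obs=None):
    c=manip.camera_model(cam);u=und(cam,px)
    if cam=='wrist':
        T=np.eye(4);T[:3,:3]=R.from_rotvec(obs['tcp_rot']).as_matrix();T[:3,3]=obs['tool_pos'];M=T@np.array(c['tool_from_camera'])
    else: M=np.linalg.inv(np.array(c['world_to_cam']))
    d=np.c_[u,np.ones(len(u))]@M[:3,:3].T
    return M[:3,3]+d*((z-M[2,3])/d[:,2])[:,None]
def blobs(mask,amin=15):
    n,l,s,c=cv2.connectedComponentsWithStats(mask.astype(np.uint8))
    return [(c[i],s[i,4],l==i) for i in range(1,n) if s[i,4]>=amin]
E
python3 - <<'E'
from h import *
t=cv2.imread('pics/top0.png'); h=cv2.cvtColor(t,cv2.COLOR_BGR2HSV); H,S,V=[h[:,:,i].astype(int) for i in range(3)]
cv2.imwrite('pics/crop0.png',cv2.resize(t[150:310,270:440],(680,640))[:600])
def rep(name,m,z,amin=15):
    for c,a,_ in blobs(m,amin): print(name,np.round(c,1),a,np.round(ray('top',c,z)[0],4))
rep('yellow',(H>20)&(H<33)&(S>120),.022,100)
rep('copper/orange',(H>4)&(H<20)&(S>90)&(V>60),.014)
rep('red',((H<4)|(H>175))&(S>150)&(V>60),.035)
rep('dark',(V<85)&(S<80),.012,100)
print(np.round(ray('top',[[262/1.5625,305/1.5625]],.034),4))
E
```

```text
yellow [ 16.6 136. ] 1021 [0.7275 0.599  0.022 ]
yellow [405.3 227.3] 562 [ 0.4663 -0.4332  0.022 ]
yellow [362.6 227.5] 275 [ 0.4674 -0.3227  0.022 ]
copper/orange [191.4 173.4] 30 [0.6191 0.1262 0.014 ]
copper/orange [310.9 183.5] 191 [ 0.5867 -0.1933  0.014 ]
copper/orange [ 94.9 260.6] 438 [0.3915 0.3753 0.014 ]
copper/orange [329.9 278.9] 123 [ 0.3368 -0.234   0.014 ]
red [138.8 211.4] 512 [0.5162 0.2582 0.035 ]
red [177.9 249.7] 120 [0.4162 0.1552 0.035 ]
red [242.5 253.9] 134 [ 0.4034 -0.0101  0.035 ]
dark [245.   18.4] 19149 [ 1.0657 -0.0219  0.012 ]
dark [256.6  54.2] 10318 [ 0.9569 -0.0534  0.012 ]
dark [ 31.9 145.2] 1460 [0.704  0.5617 0.012 ]
dark [ 36.9 115.6] 108 [0.7875 0.5533 0.012 ]
dark [282.6 132.2] 154 [ 0.7301 -0.1211  0.012 ]
dark [152.7 167.6] 580 [0.6369 0.2309 0.012 ]
dark [501.4 193.6] 753 [ 0.5525 -0.6953  0.012 ]
dark [167.7 195.2] 231 [0.5612 0.1892 0.012 ]
dark [186.7 223.3] 527 [0.4854 0.1376 0.012 ]
dark [303.5 234.9] 288 [ 0.4506 -0.1696  0.012 ]
dark [467.7 361.1] 3395 [ 0.1316 -0.5696  0.012 ]
dark [240.6 378.7] 455 [ 0.0952 -0.0019  0.012 ]
[[0.5579 0.1842 0.034 ]]
```

View pics/crop0.png

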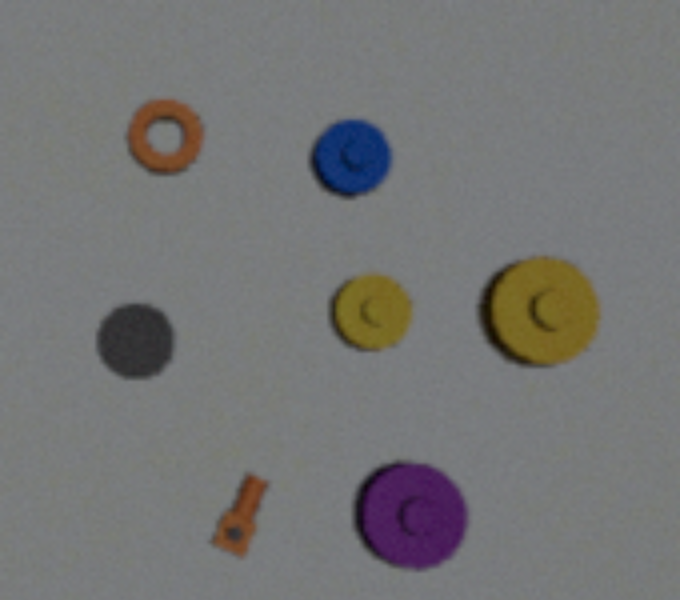

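The crop confirms the meant body: the small yellow one at (372,312), same size as the ring and disc. The large yellow at (545,310) is a decoy. Moving above the small one.

move_arm:
  deltas:
    - {"travel":[0.033,-0.0215,0],"delta_rot":[0,0,0],"jaw":100}
    - {"travel":[0.033,-0.0215,0],"delta_rot":[0,0,0],"jaw":100}
    - {"travel":[0.033,-0.0215,0],"delta_rot":[0,0,0],"jaw":100}
    - {"travel":[0.033,-0.0215,0],"delta_rot":[0,0,0],"jaw":100}
    - {"travel":[0.033,-0.0215,0],"delta_rot":[0,0,0],"jaw":100}
  force: 20

```text
time: 0.52
tool_pos: [0.3146, -0.4991, 0.4043]
tcp_rot: [-3.111, -0.433, 0.0]
force: [0.4, 0.4, 0.5]
opening: 0.0873
finger_force: 0.0
```

move_arm:
  deltas:
    - {"travel":[0.033,-0.0215,0],"delta_rot":[0,0,0],"jaw":100}
    - {"travel":[0.033,-0.0215,0],"delta_rot":[0,0,0],"jaw":100}
    - {"travel":[0.033,-0.0215,0],"delta_rot":[0,0,0],"jaw":100}
    - {"travel":[0.033,-0.0215,0],"delta_rot":[0,0,0],"jaw":100}
    - {"travel":[0.033,-0.0215,0],"delta_rot":[0,0,0],"jaw":100}

```text
time: 0.93
tool_pos: [0.4439, -0.3506, 0.4045]
tcp_rot: [-3.111, -0.433, 0.001]
force: [0.9, 0.0, -0.2]
opening: 0.087
finger_force: 0.0
```

move_arm:
  deltas:
    - {"travel":[0.033,-0.0215,0],"delta_rot":[0,0,0],"jaw":100}
    - {"travel":[0,0,0.02],"delta_rot":[0,0,-7],"jaw":100}
    - {"travel":[0,0,0.02],"delta_rot":[0,0,-7],"jaw":100}
    - {"travel":[0,0,0.03],"delta_rot":[0,0,0],"jaw":100}
    - {"travel":[0,0,0],"delta_rot":[0,0,0],"jaw":100}

```text
time: 1.35
tool_pos: [0.4672, -0.3214, 0.3294]
tcp_rot: [-3.028, -0.808, 0.012]
force: [-1.6, 1.0, -0.5]
opening: 0.087
finger_force: 0.0
```

```bash
cat >> h.py <<'E'
def look(f):
    o=manip.get_obs(); im=snap('wrist',f); h=cv2.cvtColor(im,cv2.COLOR_RGB2HSV)
    return o,im,[h[:,:,i].astype(int) for i in range(3)]
def totool(o,p):
    return R.from_rotvec(o['tcp_rot']).inv().apply(np.array(p)-o['tool_pos'])
E
python3 - <<'E'
from h import *
o,im,(H,S,V)=look('w1.png')
print(np.round(o['tool_pos'],4),R.from_rotvec(o['tcp_rot']).as_matrix().round(4).tolist(),o['time'])
for c,a,m in blobs((H>20)&(H<33)&(S>110)&(V>40),200):
    e=cv2.minEnclosingCircle(np.argwhere(m)[:,::-1].astype(np.float32)); 
    for q in (c,e[0]):
        p=ray('wrist',q,.022,o)[0]; print(np.round(c,1),a,np.round(e[1],1),p.round(4),totool(o,p).round(4))
E
```

```text
[ 0.4672 -0.3214  0.3294] [[0.8669, 0.4984, -0.0092], [0.4985, -0.8669, 0.0058], [-0.0051, -0.0096, -0.9999]] 1.35
[381.1 245.3] 284 18.1 [ 0.4727 -0.4564  0.022 ] [-0.061   0.1227  0.3066]
[381.1 245.3] 284 18.1 [ 0.4757 -0.4547  0.022 ] [-0.0575  0.1228  0.3066]
```

View pics/w1.png

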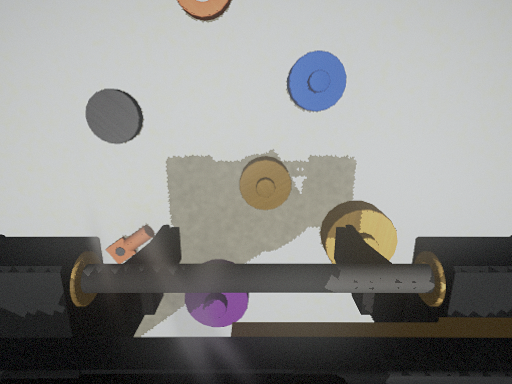

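```bash
cat >> h.py <<'E'
def circ(o,mask,z,r):
    "centre of a disc's top rim at height z, from its far and lateral silhouette edges"
    ct=max(cv2.findContours(mask.astype(np.uint8),cv2.RETR_EXTERNAL,cv2.CHAIN_APPROX_NONE)[0],key=cv2.contourArea)[:,0]
    P=ray('wrist',ct,z,o)[:,:2]
    T=R.from_rotvec(o['tcp_rot']).as_matrix()@np.array(manip.camera_model('wrist')['tool_from_camera'])[:3,3]+o['tool_pos']
    u=P.mean(0)-T[:2];u/=np.linalg.norm(u);w=np.array([-u[1],u[0]])
    a,b=P@u,P@w; bias=r-(b.max()-b.min())/2
    c=u*(a.max()+bias-r)+w*(b.max()+b.min())/2
    print('pix',ct.mean(0).round(),'c',c.round(4),'bias',bias.round(4),'depth',(a.max()-a.min()).round(4),'tool',totool(o,[*c,z]).round(4))
    return c
def pose(o):
    M=R.from_rotvec(o['tcp_rot']).as_matrix()
    print('t',round(o['time'],2),'pos',np.round(o['tool_pos'],4),'yaw',np.degrees(np.arctan2(M[1,0],M[0,0])).round(2),'tiltx,y(deg, tool turn to fix)',np.degrees(np.cross(M.T@[0,0,1.]*-1,[0,0,1.])*-1).round(2),'op',round(o['opening'],4),'ff',round(o['finger_force'],1))
E
python3 - <<'E'
from h import *
o,im,(H,S,V)=look('w2.png'); pose(o)
print(H[182,265],S[182,265],V[182,265],'bg',H[182,200],S[182,200],V[182,200])
m=(H>8)&(H<33)&(S>100); m[:,:200]=0; m[:120]=0;m[230:]=0;m[:,310:]=0
m=cv2.morphologyEx(m.astype(np.uint8),cv2.MORPH_CLOSE,np.ones((5,5)))
circ(o,m,.022,.025)
m=(V<110)&(S<70); m[:70]=0; m[160:]=0; m[:,170:]=0; circ(o,m,.012,.025)
E
```

```text
t 1.4 pos [ 0.4679 -0.3221  0.332 ] yaw 29.84 tiltx,y(deg, tool turn to fix) [-0.37  0.2  -0.  ] op 0.0872 ff 0.0
20 107 159 bg 28 24 159
pix [263. 184.] c [ 0.4687 -0.3254] bias 0.0015 depth 0.0459 tool [2.000e-04 5.300e-03 3.099e-01]
pix [119. 121.] c [ 0.4519 -0.1722] bias 0.0011 depth 0.0515 tool [ 0.0618 -0.1359  0.3206]
```

move_arm:
  deltas:
    - {"travel":[0,0.005,0.03],"delta_rot":[0,0,0],"jaw":100}
    - {"travel":[0,0,0.03],"delta_rot":[0,0,0],"jaw":100}
    - {"travel":[0,0,0],"delta_rot":[0,0,0],"jaw":100}
    - {"travel":[0,0,0],"delta_rot":[0,0,0],"jaw":100}

```text
time: 1.78
tool_pos: [0.4716, -0.3272, 0.2754]
tcp_rot: [-3.035, -0.808, 0.001]
force: [-0.4, -0.8, 1.2]
opening: 0.0873
finger_force: 0.0
```

Run:
```python
from h import *
o,im,(H,S,V)=look('w3.png'); pose(o)
m=(H>8)&(H<33)&(S>60); m[:,:180]=0; m[:100]=0;m[270:]=0;m[:,335:]=0
m=cv2.morphologyEx(m.astype(np.uint8),cv2.MORPH_OPEN,np.ones((5,5)))
circ(o,m,.022,.025)
```

```text
t 1.78 pos [ 0.4716 -0.3272  0.2754] yaw 29.83 tiltx,y(deg, tool turn to fix) [-0.04  0.02 -0.  ] op 0.0873 ff 0.0
pix [254. 204.] c [ 0.4687 -0.3252] bias 0.0008 depth 0.0487 tool [-0.0015 -0.0031  0.2534]
```

move_arm:
  deltas:
    - {"travel":[-0.001,-0.0025,0.03],"delta_rot":[0,0,0],"jaw":100}
    - {"travel":[0,0,0.03],"delta_rot":[0,0,0],"jaw":100}
    - {"travel":[0,0,0.02],"delta_rot":[0,0,0],"jaw":100}
    - {"travel":[0,0,0.009],"delta_rot":[0,0,0],"jaw":90}
    - {"travel":[0,0,0],"delta_rot":[0,0,0],"jaw":50}
  force: 25

```text
time: 2.25
tool_pos: [0.4698, -0.3254, 0.186]
tcp_rot: [-3.035, -0.809, 0.0]
force: [0.7, 0.5, 0.9]
opening: 0.0801
finger_force: 0.0
```

move_arm:
  deltas:
    - {"travel":[0,0,0],"delta_rot":[0,0,0],"jaw":30}
    - {"travel":[0,0,0],"delta_rot":[0,0,0],"jaw":30}
    - {"travel":[0,0,0],"delta_rot":[0,0,0],"jaw":30}
    - {"travel":[0,0,0],"delta_rot":[0,0,0],"jaw":30}

```text
time: 2.58
tool_pos: [0.4699, -0.3256, 0.1872]
tcp_rot: [3.034, 0.809, 0.003]
force: [0.1, 0.4, 1.2]
opening: 0.0547
finger_force: 0.0
```

```bash
python3 -c "
from h import *
pose(manip.get_obs())"
```

```text
t 2.58 pos [ 0.4699 -0.3256  0.1872] yaw 29.85 tiltx,y(deg, tool turn to fix) [ 0.14 -0.07 -0.  ] op 0.0547 ff 0.0
```

move_arm:
  deltas:
    - {"travel":[0,0,0],"delta_rot":[0,0,0],"jaw":30}
    - {"travel":[0,0,0],"delta_rot":[0,0,0],"jaw":30}
    - {"travel":[0,0,0],"delta_rot":[0,0,0],"jaw":30}
    - {"travel":[0,0,-0.02],"delta_rot":[0,0,0],"jaw":30}
    - {"travel":[0,0,-0.03],"delta_rot":[0,0,0],"jaw":30}

```text
time: 3.0
tool_pos: [0.4679, -0.3245, 0.2333]
tcp_rot: [-3.03, -0.808, 0.008]
force: [0.6, -0.1, -4.0]
opening: 0.0492
finger_force: 25.0
```

move_arm:
  deltas:
    - {"travel":[0,0,-0.03],"delta_rot":[0,0,0],"jaw":30}
    - {"travel":[0,0,-0.03],"delta_rot":[0,0,0],"jaw":30}
    - {"travel":[0,0,-0.03],"delta_rot":[0,0,0],"jaw":30}

```text
time: 3.25
tool_pos: [0.4689, -0.325, 0.3265]
tcp_rot: [-3.034, -0.809, 0.002]
force: [1.2, -0.8, -2.8]
opening: 0.0496
finger_force: 25.0
```

move_arm:
  deltas:
    - {"travel":[0.0192,-0.0344,0],"delta_rot":[0,0,0],"jaw":30}
    - {"travel":[0.0192,-0.0344,0],"delta_rot":[0,0,0],"jaw":30}
    - {"travel":[0.0192,-0.0344,0],"delta_rot":[0,0,0],"jaw":30}
    - {"travel":[0.0192,-0.0344,0],"delta_rot":[0,0,0],"jaw":30}
    - {"travel":[0.0192,-0.0344,0],"delta_rot":[0,0,0],"jaw":30}

```text
time: 3.67
tool_pos: [0.4661, -0.1266, 0.3255]
tcp_rot: [-3.036, -0.809, 0.001]
force: [1.1, 0.2, -2.9]
opening: 0.0493
finger_force: 25.0
```

move_arm:
  deltas:
    - {"travel":[0.0192,-0.0344,0],"delta_rot":[0,0,0],"jaw":30}
    - {"travel":[0.0192,-0.0344,0],"delta_rot":[0,0,0],"jaw":30}
    - {"travel":[0.0192,-0.0344,0],"delta_rot":[0,0,0],"jaw":30}
    - {"travel":[0.0192,-0.0344,0],"delta_rot":[0,0,0],"jaw":30}
    - {"travel":[0.0192,-0.0344,0],"delta_rot":[0,0,0],"jaw":30}

```text
time: 4.08
tool_pos: [0.4638, 0.0703, 0.3255]
tcp_rot: [3.035, 0.809, -0.001]
force: [1.2, 0.1, -2.3]
opening: 0.049
finger_force: 25.0
```

move_arm:
  deltas:
    - {"travel":[0.0192,-0.0344,0],"delta_rot":[0,0,0],"jaw":30}
    - {"travel":[0.0192,-0.0344,0],"delta_rot":[0,0,0],"jaw":30}
    - {"travel":[0.0192,-0.0344,0],"delta_rot":[0,0,0],"jaw":30}
    - {"travel":[0.0192,-0.0344,0],"delta_rot":[0,0,0],"jaw":30}

```text
time: 4.42
tool_pos: [0.462, 0.2277, 0.3253]
tcp_rot: [3.035, 0.809, -0.001]
force: [1.3, 0.7, -3.3]
opening: 0.049
finger_force: 25.0
```

move_arm:
  deltas:
    - {"travel":[0,0,0],"delta_rot":[0,0,0],"jaw":30}
    - {"travel":[0,0,0],"delta_rot":[0,0,0],"jaw":30}
    - {"travel":[0,0,0],"delta_rot":[0,0,0],"jaw":30}

```text
time: 4.67
tool_pos: [0.4624, 0.2258, 0.325]
tcp_rot: [3.034, 0.81, -0.003]
force: [-1.4, -0.8, -2.3]
opening: 0.0493
finger_force: 25.0
```

Run:
```python
from h import *
o,im,(H,S,V)=look('n1.png'); pose(o)
for c,a,m in blobs(((H<6)|(H>172))&(S>120)&(V>50),300): print(c.round(1),a,ray('wrist',c,.035,o)[0].round(4))
```

```text
t 4.67 pos [0.4624 0.2258 0.325 ] yaw 29.88 tiltx,y(deg, tool turn to fix) [ 0.04  0.11 -0.  ] op 0.0493 ff 25.0
[257.6 116.1] 5658 [0.5181 0.2579 0.035 ]
```

View pics/n1.png

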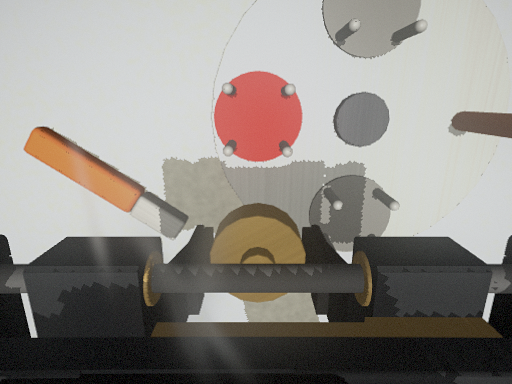

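Wrist view: red nest at (258,116) with its four pins at (228,89), (290,89), (229,152) and (287,152). The hub is at (361,119), the post foot near (460,125), and the held body at (258,245).

```bash
cat >> h.py <<'E'
def nest(o,im,box=(200,320,60,180)):
    h=cv2.cvtColor(im,cv2.COLOR_RGB2HSV);H,S,V=[h[:,:,i].astype(int) for i in range(3)]
    red=max(blobs(((H<6)|(H>172))&(S>120)&(V>50),300),key=lambda b:b[1])
    ct=max(cv2.findContours(red[2].astype(np.uint8),cv2.RETR_EXTERNAL,cv2.CHAIN_APPROX_NONE)[0],key=cv2.contourArea)
    P=ray('wrist',cv2.convexHull(ct)[:,0],.035,o)[:,:2].astype(np.float32)
    c,r=cv2.minEnclosingCircle(P); e=cv2.fitEllipse(P)
    print('nest circ',np.round(c,4),round(r,4),'ell',np.round(e[0],4),np.round(e[1],4),'tool',totool(o,[*e[0],.035]).round(4)); return np.array(e[0])
E
python3 - <<'E'
from h import *
o=manip.get_obs(); im=cv2.imread('pics/n1.png')[:,:,::-1].copy(); n=nest(o,im)
h=cv2.cvtColor(im,cv2.COLOR_RGB2HSV);H,S,V=[h[:,:,i].astype(int) for i in range(3)]
P=[]
for x,y in [(228,89),(290,89),(229,152),(287,152)]:
    w=(S<60)&(V>110); w2=np.zeros_like(w); w2[y-9:y+10,x-9:x+10]=w[y-9:y+10,x-9:x+10]
    for c,a,m in blobs(w2,20): print('pin',c.round(1),a); 
    c=max(blobs(w2,10),key=lambda b:b[1])[0]; P.append(ray('wrist',c,.074,o)[0])
P=np.array(P); print(P.round(4),'mean',P.mean(0).round(4),'tool',totool(o,P.mean(0)).round(4))
d=P[1]-P[0]+P[3]-P[2]; print('dir',np.degrees(np.arctan2(d[1],d[0])))
hub=[b for b in blobs((V<140)&(S<60),800) if abs(b[0][0]-361)<12]
for b in hub: 
    p=ray('wrist',b[0],.034,o)[0]; print('hub',b[0],b[1],p.round(4),'dist',np.linalg.norm(p[:2]-n),np.degrees(np.arctan2(*(n-p[:2])[::-1])))
m=(H>8)&(H<33)&(S>60); m[270:]=0;m[:195]=0;m[:,:190]=0;m[:,330:]=0
m=max(blobs(m,300),key=lambda b:b[1])[2]; r=np.argwhere(m)
for v in range(r[:,0].min(),r[:,0].min()+4):
    print(v,r[r[:,0]==v][:,1].min(),r[r[:,0]==v][:,1].max())
c=manip.camera_model('wrist');M=np.array(c['tool_from_camera'])
for z in (.1645,.1865):
    u=und('wrist',[[258,r[:,0].min()-.5]])[0]; d=M[:3,:3]@[*u,1]; print('near edge tool',z,(M[:3,3]+d*(z-M[2,3])/d[2]).round(4))
E
```

```text
nest circ [0.5173 0.2562] 0.0365 ell [0.5173 0.2562] [0.0722 0.0725] tool [ 0.0635 -0.0003  0.29  ]
pin [225.1  86.4] 169
pin [292.3  87.4] 221
pin [227.6 152.9] 287
pin [288.5 153.5] 275
[[0.5262 0.2874 0.074 ]
 [0.5489 0.2466 0.074 ]
 [0.4862 0.2639 0.074 ]
 [0.5081 0.2248 0.074 ]] mean [0.5173 0.2556 0.074 ] tool [6.31e-02 2.00e-04 2.51e-01]
dir -60.84347479656808
hub [360.79889456 118.80697279] 2352 [0.5594 0.1807 0.034 ] dist 0.08648559042037175 119.13978807877994
203 255 260
204 249 266
205 243 271
206 241 274
near edge tool 0.1645 [ 0.0301 -0.0002  0.1645]
near edge tool 0.1865 [ 2.290e-02 -1.000e-04  1.865e-01]
```

move_arm:
  deltas:
    - {"travel":[0.03,0,0],"delta_rot":[0,0,0],"jaw":30}
    - {"travel":[0.025,0,0],"delta_rot":[0,0,0],"jaw":30}
    - {"travel":[0.01,0,0.02],"delta_rot":[0,0,0],"jaw":30}
    - {"travel":[0,0,0.02],"delta_rot":[0,0,0],"jaw":30}
    - {"travel":[0,0,0],"delta_rot":[0,0,0],"jaw":30}

```text
time: 5.13
tool_pos: [0.5189, 0.2556, 0.2818]
tcp_rot: [3.034, 0.804, -0.013]
force: [-1.3, -0.8, -4.3]
opening: 0.0494
finger_force: 25.0
```

move_arm:
  deltas:
    - {"travel":[0,0,0],"delta_rot":[0,0,0],"jaw":30}
    - {"travel":[0,0,0.01],"delta_rot":[0,0,0],"jaw":30}
    - {"travel":[0,0,0.01],"delta_rot":[0,0,0],"jaw":30}
    - {"travel":[0,0,0],"delta_rot":[0,0,0],"jaw":30}

```text
time: 5.47
tool_pos: [0.5185, 0.2576, 0.2643]
tcp_rot: [3.035, 0.808, -0.004]
force: [-0.7, -0.9, -3.7]
opening: 0.0491
finger_force: 25.0
```

Run:
```python
from h import *
o,im,_=look('n2.png'); pose(o); print(totool(o,[.5173,.2560,.035]).round(4), o['force'])
```

```text
t 5.47 pos [0.5185 0.2576 0.2643] yaw 29.83 tiltx,y(deg, tool turn to fix) [ 0.03  0.16 -0.  ] op 0.0491 ff 25.0
[-0.0013  0.0007  0.2294] [-0.73660186 -0.89766022 -3.65787976]
```

View pics/n2.png

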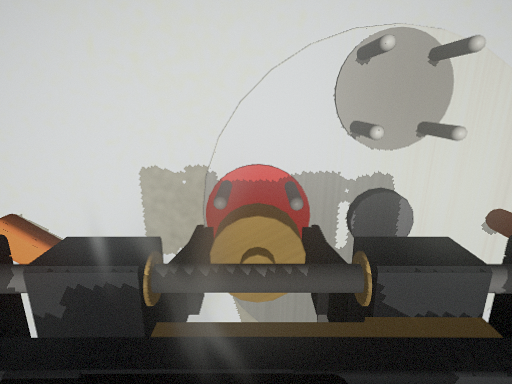

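The two near pins at (218,204) and (297,204) straddle the body evenly at column 257. Descending slowly.

move_arm:
  deltas:
    - {"travel":[0,0,0.006],"delta_rot":[0,0,0],"jaw":30}
    - {"travel":[0,0,0.006],"delta_rot":[0,0,0],"jaw":30}
    - {"travel":[0,0,0],"delta_rot":[0,0,0],"jaw":30}

```text
time: 5.77
tool_pos: [0.5188, 0.2583, 0.2527]
tcp_rot: [3.035, 0.809, -0.003]
force: [-0.4, -0.1, -3.6]
opening: 0.0493
finger_force: 25.0
```

move_arm:
  deltas:
    - {"travel":[0,0,0.008],"delta_rot":[0,0,0],"jaw":30}
    - {"travel":[0,0,0.008],"delta_rot":[0,0,0],"jaw":30}
    - {"travel":[0,0,0],"delta_rot":[0,0,0],"jaw":30}

```text
time: 6.02
tool_pos: [0.5186, 0.2581, 0.2359]
tcp_rot: [3.035, 0.809, -0.005]
force: [-0.6, -0.5, -3.6]
opening: 0.0494
finger_force: 25.0
```

No contact with the pins so far. Lowering to the floor.

move_arm:
  deltas:
    - {"travel":[0,0,0.006],"delta_rot":[0,0,0],"jaw":30}
    - {"travel":[0,0,0.005],"delta_rot":[0,0,0],"jaw":30}
    - {"travel":[0,0,0],"delta_rot":[0,0,0],"jaw":30}

```text
time: 6.27
tool_pos: [0.5188, 0.2583, 0.2255]
tcp_rot: [3.035, 0.809, -0.003]
force: [0.3, -0.2, -3.0]
opening: 0.0493
finger_force: 25.0
```

move_arm:
  deltas:
    - {"travel":[0,0,0.002],"delta_rot":[0,0,0],"jaw":30}
    - {"travel":[0,0,0.001],"delta_rot":[0,0,0],"jaw":30}
    - {"travel":[0,0,0],"delta_rot":[0,0,0],"jaw":30}

```text
time: 6.52
tool_pos: [0.5192, 0.2586, 0.2236]
tcp_rot: [3.035, 0.809, 0.0]
force: [-0.1, -0.0, -2.1]
opening: 0.0498
finger_force: 25.0
```

move_arm:
  deltas:
    - {"travel":[0,0,0.0015],"delta_rot":[0,0,0],"jaw":30}
    - {"travel":[0,0,0],"delta_rot":[0,0,0],"jaw":30}
    - {"travel":[0,0,0],"delta_rot":[0,0,0],"jaw":30}

```text
time: 6.77
tool_pos: [0.5191, 0.2586, 0.2223]
tcp_rot: [3.035, 0.809, 0.0]
force: [-0.0, 0.2, -3.7]
opening: 0.0493
finger_force: 25.0
```

move_arm:
  deltas:
    - {"travel":[0,0,0],"delta_rot":[0,0,0],"jaw":85}
    - {"travel":[0,0,0],"delta_rot":[0,0,0],"jaw":85}
    - {"travel":[0,0,0],"delta_rot":[0,0,0],"jaw":85}
    - {"travel":[0,0,0],"delta_rot":[0,0,0],"jaw":85}
    - {"travel":[0,0,0],"delta_rot":[0,0,0],"jaw":85}

```text
time: 7.18
tool_pos: [0.5193, 0.2587, 0.2225]
tcp_rot: [-3.035, -0.809, -0.001]
force: [0.0, -1.1, 0.5]
opening: 0.0716
finger_force: 0.0
```

move_arm:
  deltas:
    - {"travel":[0,0,-0.015],"delta_rot":[0,0,0],"jaw":100}
    - {"travel":[0,0,-0.03],"delta_rot":[0,0,0],"jaw":100}
    - {"travel":[-0.01,0,-0.03],"delta_rot":[0,0,0],"jaw":100}
    - {"travel":[-0.03,0,-0.02],"delta_rot":[0,0,0],"jaw":100}
    - {"travel":[0,0,0],"delta_rot":[0,0,0],"jaw":100}

```text
time: 7.6
tool_pos: [0.4822, 0.2382, 0.321]
tcp_rot: [3.034, 0.81, 0.006]
force: [-1.2, -0.3, 0.0]
opening: 0.0866
finger_force: 0.0
```

Run:
```python
from h import *
o,im,(H,S,V)=look('n3.png'); pose(o); nest(o,im)
m=(H>8)&(H<33)&(S>60); m[:, :180]=0;m[:,335:]=0;m[240:]=0
m=cv2.morphologyEx(m.astype(np.uint8),cv2.MORPH_OPEN,np.ones((5,5)))
circ(o,m,.057,.025)
t=manip.get_image('top');h=cv2.cvtColor(t,cv2.COLOR_RGB2HSV)
```

```text
t 7.6 pos [0.4822 0.2382 0.321 ] yaw 29.9 tiltx,y(deg, tool turn to fix) [ 0.11 -0.18 -0.  ] op 0.0866 ff 0.0
nest circ [0.519  0.2568] 0.0362 ell [0.5171 0.2572] [0.0722 0.0724] tool [0.0388 0.0004 0.2861]
pix [258. 149.] c [0.5177 0.2585] bias 0.0005 depth 0.0491 tool [ 0.0401 -0.0004  0.2641]
```

View pics/n3.png

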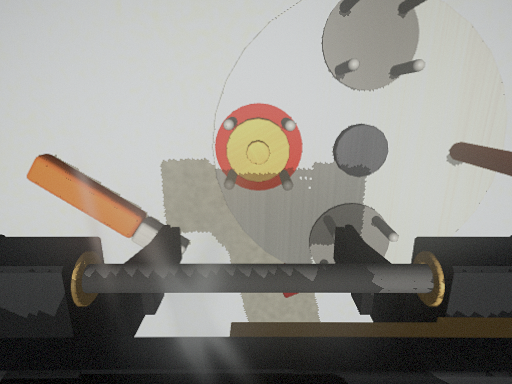

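The body sits among all four pins, centred at (258,149). Going to the spacer.

move_arm:
  deltas:
    - {"travel":[-0.0113,0.039,0],"delta_rot":[0,0,0],"jaw":100}
    - {"travel":[-0.0113,0.039,0],"delta_rot":[0,0,0],"jaw":100}
    - {"travel":[-0.0113,0.039,0],"delta_rot":[0,0,0],"jaw":100}
    - {"travel":[-0.0113,0.039,0],"delta_rot":[0,0,0],"jaw":100}
    - {"travel":[-0.0113,0.039,0],"delta_rot":[0,0,0],"jaw":100}

```text
time: 8.12
tool_pos: [0.5332, 0.0396, 0.3161]
tcp_rot: [-3.035, -0.81, 0.002]
force: [1.5, 1.2, 0.4]
opening: 0.0869
finger_force: 0.0
```

move_arm:
  deltas:
    - {"travel":[-0.0113,0.039,0],"delta_rot":[0,0,0],"jaw":100}
    - {"travel":[-0.0113,0.039,0],"delta_rot":[0,0,0],"jaw":100}
    - {"travel":[-0.0113,0.039,0],"delta_rot":[0,0,0],"jaw":100}
    - {"travel":[-0.0113,0.039,0],"delta_rot":[0,0,0],"jaw":100}
    - {"travel":[-0.0113,0.039,0],"delta_rot":[0,0,0],"jaw":100}

```text
time: 8.53
tool_pos: [0.5812, -0.1581, 0.3159]
tcp_rot: [-3.035, -0.809, 0.002]
force: [0.3, 1.2, 0.3]
opening: 0.0871
finger_force: 0.0
```

move_arm:
  deltas:
    - {"travel":[-0.0113,0.039,0],"delta_rot":[0,0,0],"jaw":100}
    - {"travel":[0,0,0.03],"delta_rot":[0,0,0],"jaw":100}
    - {"travel":[0,0,0.02],"delta_rot":[0,0,0],"jaw":100}
    - {"travel":[0,0,0],"delta_rot":[0,0,0],"jaw":100}
    - {"travel":[0,0,0],"delta_rot":[0,0,0],"jaw":100}

```text
time: 8.95
tool_pos: [0.5902, -0.195, 0.2652]
tcp_rot: [-3.033, -0.809, 0.005]
force: [0.7, 0.1, 0.3]
opening: 0.0869
finger_force: 0.0
```

Run:
```python
from h import *
o,im,(H,S,V)=look('s1.png'); pose(o)
m=((H>3)&(H<22)&(S>100)); m[250:]=0; m[:60]=0; m[:,:150]=0; m[:,360:]=0
m=cv2.morphologyEx(m.astype(np.uint8),cv2.MORPH_OPEN,np.ones((3,3)))
circ(o,m,.014,.025)
```

```text
t 8.95 pos [ 0.5902 -0.195   0.2652] yaw 29.89 tiltx,y(deg, tool turn to fix) [-0.18  0.14 -0.  ] op 0.0869 ff 0.0
pix [264. 208.] c [ 0.5876 -0.1985] bias 0.004 depth 0.0443 tool [-0.0034  0.0025  0.2512]
```

Run:
```python
from h import *
o=manip.get_obs(); im=cv2.imread('pics/s1.png'); h=cv2.cvtColor(im,cv2.COLOR_BGR2HSV);H,S,V=[h[:,:,i].astype(int) for i in range(3)]
print(np.c_[H[208,205:325:4],S[208,205:325:4]].T.tolist())
for s in (40,55,70):
    m=((H>3)&(H<24)&(S>s)); m[252:]=0; m[:60]=0; m[:,:150]=0; m[:,360:]=0
    m=cv2.morphologyEx(m.astype(np.uint8),cv2.MORPH_OPEN,np.ones((3,3)))
    circ(o,m,.014,.025)
```

```text
[[26, 23, 24, 24, 23, 26, 11, 11, 10, 12, 24, 24, 22, 25, 26, 25, 27, 9, 11, 11, 11, 19, 28, 26, 24, 23, 26, 26, 24, 28], [29, 30, 27, 26, 31, 26, 97, 97, 102, 88, 32, 34, 33, 31, 29, 29, 31, 78, 116, 117, 114, 57, 31, 26, 31, 29, 28, 27, 32, 30]]
pix [258. 203.] c [ 0.5892 -0.1951] bias 0.0004 depth 0.0516 tool [-0.0015 -0.0003  0.2528]
pix [258. 204.] c [ 0.5898 -0.1951] bias 0.0008 depth 0.0484 tool [-0.0011  0.      0.2528]
pix [258. 205.] c [ 0.5897 -0.1951] bias 0.0008 depth 0.0484 tool [-0.0011 -0.      0.2528]
```

View pics/s1.png

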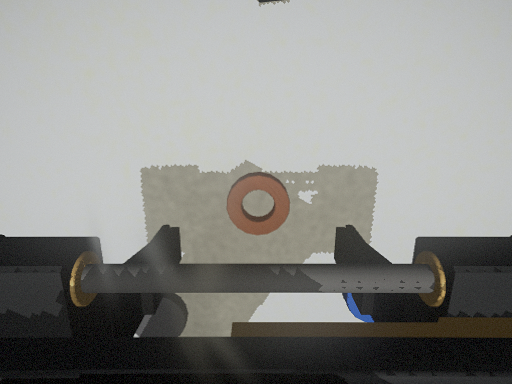

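The spacer ring is at (258,204), nearly centred under the tool. Descending and grasping.

move_arm:
  deltas:
    - {"travel":[-0.0012,0,0.03],"delta_rot":[0,0,0],"jaw":75}
    - {"travel":[0,0,0.03],"delta_rot":[0,0,0],"jaw":75}
    - {"travel":[0,0,0.018],"delta_rot":[0,0,0],"jaw":75}
    - {"travel":[0,0,0],"delta_rot":[0,0,0],"jaw":75}
    - {"travel":[0,0,0],"delta_rot":[0,0,0],"jaw":30}
  force: 20

```text
time: 9.42
tool_pos: [0.5899, -0.1953, 0.19]
tcp_rot: [3.035, 0.811, 0.001]
force: [0.3, -0.9, 1.4]
opening: 0.0649
finger_force: 0.0
```

move_arm:
  deltas:
    - {"travel":[0,0,0],"delta_rot":[0,0,0],"jaw":30}
    - {"travel":[0,0,0],"delta_rot":[0,0,0],"jaw":30}
    - {"travel":[0,0,0],"delta_rot":[0,0,0],"jaw":30}
    - {"travel":[0,0,0],"delta_rot":[0,0,0],"jaw":30}
    - {"travel":[0,0,0],"delta_rot":[0,0,0],"jaw":30}

```text
time: 9.83
tool_pos: [0.5902, -0.1956, 0.1914]
tcp_rot: [3.034, 0.809, 0.005]
force: [-0.5, 1.0, 6.4]
opening: 0.0486
finger_force: 20.0
```

```bash
python3 -c "
from h import *
o=manip.get_obs();pose(o);print(totool(o,[.5892,-.1951,.0]).round(4))"
```

```text
t 9.83 pos [ 0.5902 -0.1956  0.1914] yaw 29.86 tiltx,y(deg, tool turn to fix) [ 0.13 -0.16 -0.  ] op 0.0486 ff 20.0
[-0.0011 -0.0014  0.1914]
```

move_arm:
  deltas:
    - {"travel":[0,0,0],"delta_rot":[0,0,0],"jaw":30}
    - {"travel":[0,0,0],"delta_rot":[0,0,0],"jaw":30}

```text
time: 10.0
tool_pos: [0.5902, -0.1957, 0.1914]
tcp_rot: [3.034, 0.809, 0.005]
force: [-0.6, 1.5, 6.9]
opening: 0.0491
finger_force: 20.0
```

move_arm:
  deltas:
    - {"travel":[0,0,0],"delta_rot":[0,0,0],"jaw":75}
    - {"travel":[0,0,0],"delta_rot":[0,0,0],"jaw":75}
    - {"travel":[0,0,0],"delta_rot":[0,0,0],"jaw":75}
    - {"travel":[0,0,0],"delta_rot":[0,0,0],"jaw":75}

```text
time: 10.33
tool_pos: [0.5891, -0.1961, 0.1893]
tcp_rot: [3.035, 0.809, -0.0]
force: [-1.0, 0.3, -0.7]
opening: 0.0634
finger_force: 0.0
```

```bash
python3 -c "
from h import *
o=manip.get_obs();pose(o);print(totool(o,[.5892,-.1951,.0]).round(4),o['joint_vel'],o['force'])"
```

```text
t 10.33 pos [ 0.5891 -0.1961  0.1893] yaw 29.85 tiltx,y(deg, tool turn to fix) [ 0.02  0.01 -0.  ] op 0.0634 ff 0.0
[ 0.0006 -0.0008  0.1893] [-0.00132926  0.00433938 -0.00055053  0.00133654 -0.001197   -0.00133417
 -0.0015781 ] [-0.99471275  0.2815934  -0.70827421]
```

move_arm:
  deltas:
    - {"travel":[0,0,0.0035],"delta_rot":[0,0,0],"jaw":65}
    - {"travel":[0,0,0],"delta_rot":[0,0,0],"jaw":30}
    - {"travel":[0,0,0],"delta_rot":[0,0,0],"jaw":30}
    - {"travel":[0,0,0],"delta_rot":[0,0,0],"jaw":30}
    - {"travel":[0,0,0],"delta_rot":[0,0,0],"jaw":30}

```text
time: 10.75
tool_pos: [0.589, -0.1958, 0.1854]
tcp_rot: [-3.035, -0.809, 0.001]
force: [0.4, -0.9, -2.3]
opening: 0.0496
finger_force: 20.0
```

move_arm:
  deltas:
    - {"travel":[0,0,0],"delta_rot":[0,0,0],"jaw":30}
    - {"travel":[0,0,0],"delta_rot":[0,0,0],"jaw":30}

```text
time: 10.92
tool_pos: [0.5891, -0.1958, 0.1856]
tcp_rot: [-3.035, -0.809, 0.001]
force: [-0.1, -1.0, -1.4]
opening: 0.05
finger_force: 20.0
```

move_arm:
  deltas:
    - {"travel":[0,0,-0.02],"delta_rot":[0,0,0],"jaw":30}
    - {"travel":[0,0,-0.03],"delta_rot":[0,0,0],"jaw":30}
    - {"travel":[0,0,-0.03],"delta_rot":[0,0,0],"jaw":30}
    - {"travel":[0,0,-0.03],"delta_rot":[0,0,0],"jaw":30}
    - {"travel":[0,0,-0.03],"delta_rot":[0,0,0],"jaw":30}

```text
time: 11.33
tool_pos: [0.5889, -0.1957, 0.327]
tcp_rot: [-3.035, -0.81, 0.001]
force: [0.2, -0.4, -1.8]
opening: 0.0495
finger_force: 20.0
```

move_arm:
  deltas:
    - {"travel":[0.0094,-0.0389,0],"delta_rot":[0,0,0],"jaw":30}
    - {"travel":[0.0094,-0.0389,0],"delta_rot":[0,0,0],"jaw":30}
    - {"travel":[0.0094,-0.0389,0],"delta_rot":[0,0,0],"jaw":30}
    - {"travel":[0.0094,-0.0389,0],"delta_rot":[0,0,0],"jaw":30}
    - {"travel":[0.0094,-0.0389,0],"delta_rot":[0,0,0],"jaw":30}

```text
time: 11.75
tool_pos: [0.5321, -0.0022, 0.3259]
tcp_rot: [3.035, 0.809, 0.001]
force: [0.3, 0.3, -1.4]
opening: 0.0496
finger_force: 20.0
```

move_arm:
  deltas:
    - {"travel":[0.0094,-0.0389,0],"delta_rot":[0,0,0],"jaw":30}
    - {"travel":[0.0094,-0.0389,0],"delta_rot":[0,0,0],"jaw":30}
    - {"travel":[0.0094,-0.0389,0],"delta_rot":[0,0,0],"jaw":30}
    - {"travel":[0.0094,-0.0389,0],"delta_rot":[0,0,0],"jaw":30}
    - {"travel":[0.0094,-0.0389,0],"delta_rot":[0,0,0],"jaw":30}

```text
time: 12.17
tool_pos: [0.476, 0.1899, 0.3259]
tcp_rot: [3.035, 0.809, 0.001]
force: [2.1, 0.6, -2.1]
opening: 0.0494
finger_force: 20.0
```

move_arm:
  deltas:
    - {"travel":[0.0094,-0.0389,0],"delta_rot":[0,0,0],"jaw":30}
    - {"travel":[0,0,0],"delta_rot":[0,0,0],"jaw":30}
    - {"travel":[0,0,0],"delta_rot":[0,0,0],"jaw":30}
    - {"travel":[0,0,0],"delta_rot":[0,0,0],"jaw":30}

```text
time: 12.5
tool_pos: [0.4657, 0.2265, 0.3256]
tcp_rot: [3.034, 0.81, -0.001]
force: [-0.3, -0.1, -2.0]
opening: 0.0499
finger_force: 20.0
```

```bash
cat >> h.py <<'E'
def held(m,zbot,r=.025):
    "held part: near silhouette edge at the underside -> tool x of its centre"
    m=max(blobs(m,200),key=lambda b:b[1])[2]; rr=np.argwhere(m); v=rr[:,0].min()
    M=np.array(manip.camera_model('wrist')['tool_from_camera']); u=und('wrist',[[rr[rr[:,0]==v][:,1].mean(),v-.5]])[0]
    d=M[:3,:3]@[*u,1]; print('held v',v,'tool x centre',((M[:3,3]+d*(zbot-M[2,3])/d[2])[0]-r).round(4))
E
python3 - <<'E'
from h import *
o,im,(H,S,V)=look('n4.png'); pose(o); nest(o,im); print('N',totool(o,[.5174,.2573,.035]).round(4))
m=(H>20)&(H<35)&(S>60); m[195:]=0; m[:,:200]=0;m[:,320:]=0
circ(o,m,.057,.025)
m=((H>3)&(H<24)&(S>50)); m[262:]=0;m[:190]=0;m[:,:190]=0;m[:,330:]=0
held(cv2.morphologyEx(m.astype(np.uint8),cv2.MORPH_OPEN,np.ones((3,3))),.1855)
E
```

```text
t 12.5 pos [0.4657 0.2265 0.3256] yaw 29.89 tiltx,y(deg, tool turn to fix) [ 0.04  0.03 -0.  ] op 0.0499 ff 20.0
nest circ [0.5201 0.2562] 0.0358 ell [0.5252 0.2554] [0.0542 0.0691] tool [0.0662 0.0044 0.2906]
N [ 0.0603 -0.0012  0.2906]
pix [255. 122.] c [0.5172 0.258 ] bias 0.0011 depth 0.0483 tool [ 0.0605 -0.0019  0.2686]
held v 202 tool x centre -0.0012
```

move_arm:
  deltas:
    - {"travel":[0.03,-0.0012,0],"delta_rot":[0,0,0],"jaw":30}
    - {"travel":[0.025,0,0],"delta_rot":[0,0,0],"jaw":30}
    - {"travel":[0.006,0,0.02],"delta_rot":[0,0,0],"jaw":30}
    - {"travel":[0,0,0.02],"delta_rot":[0,0,0],"jaw":30}
    - {"travel":[0,0,0.01],"delta_rot":[0,0,0],"jaw":30}

```text
time: 12.97
tool_pos: [0.5188, 0.2558, 0.2733]
tcp_rot: [3.035, 0.804, -0.006]
force: [-0.9, -1.2, -1.6]
opening: 0.0499
finger_force: 20.0
```

move_arm:
  deltas:
    - {"travel":[0,0,0],"delta_rot":[0,0,0],"jaw":30}
    - {"travel":[0,0,0],"delta_rot":[0,0,0],"jaw":30}
    - {"travel":[0,0,0],"delta_rot":[0,0,0],"jaw":30}

```text
time: 13.22
tool_pos: [0.5185, 0.2577, 0.2767]
tcp_rot: [-3.036, -0.808, -0.002]
force: [-0.8, -0.2, -1.4]
opening: 0.0495
finger_force: 20.0
```

Run:
```python
from h import *
o=manip.get_obs(); pose(o); print('N',totool(o,[.5174,.2573,.035]).round(4))
```

```text
t 13.22 pos [0.5185 0.2577 0.2767] yaw 29.81 tiltx,y(deg, tool turn to fix) [ 0.02 -0.08 -0.  ] op 0.0495 ff 20.0
N [-0.0015 -0.0003  0.2417]
```

move_arm:
  deltas:
    - {"travel":[0,0,0.008],"delta_rot":[0,0,0],"jaw":30}
    - {"travel":[0,0,0.008],"delta_rot":[0,0,0],"jaw":30}
    - {"travel":[0,0,0],"delta_rot":[0,0,0],"jaw":30}

```text
time: 13.47
tool_pos: [0.5176, 0.2575, 0.2585]
tcp_rot: [3.035, 0.809, -0.003]
force: [-0.5, -0.4, -2.2]
opening: 0.0501
finger_force: 20.0
```

move_arm:
  deltas:
    - {"travel":[0,0,0.007],"delta_rot":[0,0,0],"jaw":30}
    - {"travel":[0,0,0.007],"delta_rot":[0,0,0],"jaw":30}
    - {"travel":[0,0,0],"delta_rot":[0,0,0],"jaw":30}

```text
time: 13.72
tool_pos: [0.5176, 0.2578, 0.2441]
tcp_rot: [3.035, 0.809, -0.004]
force: [0.1, -0.2, -2.1]
opening: 0.0497
finger_force: 20.0
```

move_arm:
  deltas:
    - {"travel":[0,0,0.002],"delta_rot":[0,0,0],"jaw":30}
    - {"travel":[0,0,0.001],"delta_rot":[0,0,0],"jaw":30}
    - {"travel":[0,0,0],"delta_rot":[0,0,0],"jaw":30}

```text
time: 13.97
tool_pos: [0.5181, 0.2582, 0.2426]
tcp_rot: [3.035, 0.81, -0.0]
force: [-0.6, -0.8, -1.6]
opening: 0.0496
finger_force: 20.0
```

move_arm:
  deltas:
    - {"travel":[0,0,0.001],"delta_rot":[0,0,0],"jaw":30}
    - {"travel":[0,0,0],"delta_rot":[0,0,0],"jaw":30}
    - {"travel":[0,0,0],"delta_rot":[0,0,0],"jaw":30}

```text
time: 14.22
tool_pos: [0.5182, 0.2582, 0.2422]
tcp_rot: [-3.036, -0.809, -0.001]
force: [-0.4, -1.1, 1.9]
opening: 0.0496
finger_force: 20.0
```

move_arm:
  deltas:
    - {"travel":[0,0,0],"delta_rot":[0,0,0],"jaw":85}
    - {"travel":[0,0,0],"delta_rot":[0,0,0],"jaw":85}
    - {"travel":[0,0,0],"delta_rot":[0,0,0],"jaw":85}
    - {"travel":[0,0,0],"delta_rot":[0,0,0],"jaw":85}
    - {"travel":[0,0,0],"delta_rot":[0,0,0],"jaw":85}

```text
time: 14.63
tool_pos: [0.5182, 0.2581, 0.2417]
tcp_rot: [3.035, 0.809, 0.0]
force: [-0.1, 0.6, 0.4]
opening: 0.0713
finger_force: 0.0
```

move_arm:
  deltas:
    - {"travel":[0,0,-0.015],"delta_rot":[0,0,0],"jaw":100}
    - {"travel":[0,0,-0.03],"delta_rot":[0,0,0],"jaw":100}
    - {"travel":[-0.01,0,-0.03],"delta_rot":[0,0,0],"jaw":100}
    - {"travel":[-0.03,0,0],"delta_rot":[0,0,0],"jaw":100}
    - {"travel":[0,0,0],"delta_rot":[0,0,0],"jaw":100}

```text
time: 15.05
tool_pos: [0.4803, 0.2368, 0.3178]
tcp_rot: [3.033, 0.81, -0.003]
force: [-0.9, -0.4, -1.3]
opening: 0.0862
finger_force: 0.0
```

Run:
```python
from h import *
o,im,(H,S,V)=look('n5.png'); pose(o); print('N',totool(o,[.5174,.2573,.071]).round(4))
m=((H>6)&(H<22)&(S>60)); m[240:]=0; m[:60]=0; m[:,:200]=0; m[:,320:]=0
m=cv2.morphologyEx(m.astype(np.uint8),cv2.MORPH_OPEN,np.ones((3,3)))
circ(o,m,.071,.025)
```

```text
t 15.05 pos [0.4803 0.2368 0.3178] yaw 29.9 tiltx,y(deg, tool turn to fix) [ 0.11  0.12 -0.  ] op 0.0862 ff 0.0
N [4.290e-02 2.000e-04 2.467e-01]
pix [257. 148.] c [0.5181 0.2585] bias 0.0008 depth 0.0489 tool [ 0.0441 -0.0005  0.2467]
```

View pics/n5.png

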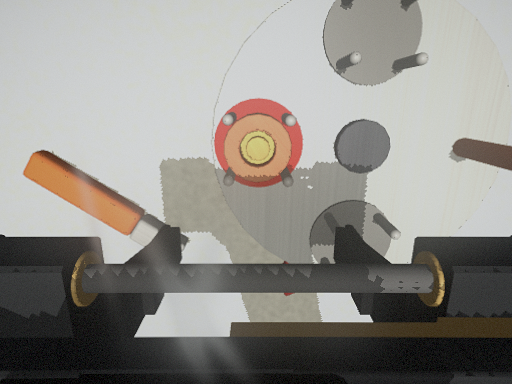

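The ring is seated round the stub at (258,147). Next the disc.

move_arm:
  deltas:
    - {"travel":[-0.0228,0.034,0],"delta_rot":[0,0,0],"jaw":100}
    - {"travel":[-0.0228,0.034,0],"delta_rot":[0,0,0],"jaw":100}
    - {"travel":[-0.0228,0.034,0],"delta_rot":[0,0,0],"jaw":100}
    - {"travel":[-0.0228,0.034,0],"delta_rot":[0,0,0],"jaw":100}
    - {"travel":[-0.0228,0.034,0],"delta_rot":[0,0,0],"jaw":100}

```text
time: 15.52
tool_pos: [0.4692, 0.0323, 0.3165]
tcp_rot: [-3.035, -0.81, -0.0]
force: [1.3, 0.0, -0.2]
opening: 0.087
finger_force: 0.0
```

move_arm:
  deltas:
    - {"travel":[-0.0228,0.034,0],"delta_rot":[0,0,0],"jaw":100}
    - {"travel":[-0.0228,0.034,0],"delta_rot":[0,0,0],"jaw":100}
    - {"travel":[-0.0228,0.034,0],"delta_rot":[0,0,0],"jaw":100}
    - {"travel":[-0.0228,0.034,0],"delta_rot":[0,0,0],"jaw":100}
    - {"travel":[-0.0228,0.034,0],"delta_rot":[0,0,0],"jaw":100}

```text
time: 15.93
tool_pos: [0.4549, -0.1723, 0.3166]
tcp_rot: [3.035, 0.809, 0.0]
force: [1.7, -1.0, 0.1]
opening: 0.0869
finger_force: 0.0
```

move_arm:
  deltas:
    - {"travel":[0,0,0.03],"delta_rot":[0,0,0],"jaw":100}
    - {"travel":[0,0,0.02],"delta_rot":[0,0,0],"jaw":100}
    - {"travel":[0,0,0],"delta_rot":[0,0,0],"jaw":100}
    - {"travel":[0,0,0],"delta_rot":[0,0,0],"jaw":100}

```text
time: 16.27
tool_pos: [0.4551, -0.17, 0.2659]
tcp_rot: [-3.034, -0.81, 0.003]
force: [0.3, 0.1, 0.9]
opening: 0.0871
finger_force: 0.0
```

Run:
```python
from h import *
o,im,(H,S,V)=look('d1.png'); pose(o)
print(V[204,200:320:6].tolist())
for t in (90,105,120):
    m=(V<t)&(S<90); m[235:]=0; m[:120]=0; m[:,:190]=0; m[:,330:]=0
    circ(o,cv2.morphologyEx(m.astype(np.uint8),cv2.MORPH_OPEN,np.ones((5,5))),.012,.025)
```

```text
t 16.27 pos [ 0.4551 -0.17    0.2659] yaw 29.89 tiltx,y(deg, tool turn to fix) [-0.13  0.08 -0.  ] op 0.0871 ff 0.0
[153, 152, 153, 153, 150, 95, 92, 87, 81, 79, 79, 77, 80, 78, 77, 155, 146, 154, 157, 148]
pix [261. 206.] c [ 0.4519 -0.1732] bias 0.0031 depth 0.0462 tool [-0.004   0.0017  0.2539]
pix [258. 205.] c [ 0.4532 -0.1705] bias 0.0007 depth 0.0486 tool [-1.400e-03  1.000e-04  2.539e-01]
pix [258. 205.] c [ 0.4533 -0.1704] bias 0.0006 depth 0.0494 tool [-1.400e-03  1.000e-04  2.539e-01]
```

move_arm:
  deltas:
    - {"travel":[-0.001,0,0.03],"delta_rot":[0,0,0],"jaw":75}
    - {"travel":[0,0,0.03],"delta_rot":[0,0,0],"jaw":75}
    - {"travel":[0,0,0.018],"delta_rot":[0,0,0],"jaw":75}
    - {"travel":[0,0,0],"delta_rot":[0,0,0],"jaw":75}
    - {"travel":[0,0,0],"delta_rot":[0,0,0],"jaw":75}

```text
time: 16.73
tool_pos: [0.455, -0.1701, 0.1894]
tcp_rot: [3.035, 0.811, 0.001]
force: [0.9, -0.9, 0.1]
opening: 0.0671
finger_force: 0.0
```

```bash
python3 -c "
from h import *
o=manip.get_obs();pose(o);print(totool(o,[.4533,-.1704,.0]).round(4),o['force'])"
```

```text
t 16.73 pos [ 0.455  -0.1701  0.1894] yaw 29.94 tiltx,y(deg, tool turn to fix) [ 0.02 -0.04 -0.  ] op 0.0671 ff 0.0
[-0.0017 -0.0007  0.1894] [ 0.88576502 -0.87837957  0.13765032]
```

move_arm:
  deltas:
    - {"travel":[-0.0015,0,0.0035],"delta_rot":[0,0,0],"jaw":65}
    - {"travel":[0,0,0],"delta_rot":[0,0,0],"jaw":30}
    - {"travel":[0,0,0],"delta_rot":[0,0,0],"jaw":30}
    - {"travel":[0,0,0],"delta_rot":[0,0,0],"jaw":30}
    - {"travel":[0,0,0],"delta_rot":[0,0,0],"jaw":30}

```text
time: 17.15
tool_pos: [0.4532, -0.1715, 0.1863]
tcp_rot: [3.034, 0.809, 0.002]
force: [-0.6, 0.8, 6.5]
opening: 0.0494
finger_force: 20.0
```

move_arm:
  deltas:
    - {"travel":[0,0,0],"delta_rot":[0,0,0],"jaw":30}
    - {"travel":[0,0,0],"delta_rot":[0,0,0],"jaw":30}

```text
time: 17.32
tool_pos: [0.4533, -0.1715, 0.1864]
tcp_rot: [3.034, 0.809, 0.002]
force: [-0.6, 1.4, 6.7]
opening: 0.0492
finger_force: 20.0
```

move_arm:
  deltas:
    - {"travel":[0,0,-0.02],"delta_rot":[0,0,0],"jaw":30}
    - {"travel":[0,0,-0.03],"delta_rot":[0,0,0],"jaw":30}
    - {"travel":[0,0,-0.03],"delta_rot":[0,0,0],"jaw":30}
    - {"travel":[0,0,-0.03],"delta_rot":[0,0,0],"jaw":30}
    - {"travel":[0,0,-0.03],"delta_rot":[0,0,0],"jaw":30}

```text
time: 17.73
tool_pos: [0.4523, -0.1713, 0.3266]
tcp_rot: [-3.035, -0.81, 0.001]
force: [0.8, -0.7, -1.5]
opening: 0.0493
finger_force: 20.0
```

move_arm:
  deltas:
    - {"travel":[0.021,-0.0339,0],"delta_rot":[0,0,0],"jaw":30}
    - {"travel":[0.021,-0.0339,0],"delta_rot":[0,0,0],"jaw":30}
    - {"travel":[0.021,-0.0339,0],"delta_rot":[0,0,0],"jaw":30}
    - {"travel":[0.021,-0.0339,0],"delta_rot":[0,0,0],"jaw":30}
    - {"travel":[0.021,-0.0339,0],"delta_rot":[0,0,0],"jaw":30}

```text
time: 18.15
tool_pos: [0.4588, 0.0294, 0.3255]
tcp_rot: [3.035, 0.808, 0.001]
force: [0.9, -0.3, -2.4]
opening: 0.0491
finger_force: 20.0
```

move_arm:
  deltas:
    - {"travel":[0.021,-0.0339,0],"delta_rot":[0,0,0],"jaw":30}
    - {"travel":[0.021,-0.0339,0],"delta_rot":[0,0,0],"jaw":30}
    - {"travel":[0.021,-0.0339,0],"delta_rot":[0,0,0],"jaw":30}
    - {"travel":[0.021,-0.0339,0],"delta_rot":[0,0,0],"jaw":30}
    - {"travel":[0.021,-0.0339,0],"delta_rot":[0,0,0],"jaw":30}

```text
time: 18.57
tool_pos: [0.4656, 0.2287, 0.3252]
tcp_rot: [3.035, 0.809, -0.0]
force: [1.7, -0.1, -2.8]
opening: 0.0494
finger_force: 20.0
```

move_arm:
  deltas:
    - {"travel":[0,0,0],"delta_rot":[0,0,0],"jaw":30}
    - {"travel":[0,0,0],"delta_rot":[0,0,0],"jaw":30}
    - {"travel":[0,0,0],"delta_rot":[0,0,0],"jaw":30}

```text
time: 18.82
tool_pos: [0.4659, 0.2266, 0.3248]
tcp_rot: [3.034, 0.81, -0.002]
force: [0.9, -0.4, -1.7]
opening: 0.0492
finger_force: 20.0
```

Run:
```python
from h import *
o,im,(H,S,V)=look('n6.png'); pose(o); print('N',totool(o,[.5174,.2573,.035]).round(4))
m=((H>6)&(H<22)&(S>60)); m[190:]=0; m[:,:200]=0;m[:,320:]=0
circ(o,cv2.morphologyEx(m.astype(np.uint8),cv2.MORPH_OPEN,np.ones((3,3))),.071,.025)
print(V[195:262:3,258].tolist())
m=(V<115)&(S<90); m[258:]=0;m[:196]=0;m[:,:225]=0;m[:,290:]=0
held(cv2.morphologyEx(m.astype(np.uint8),cv2.MORPH_OPEN,np.ones((3,3))),.186)
```

```text
t 18.82 pos [0.4659 0.2266 0.3248] yaw 29.88 tiltx,y(deg, tool turn to fix) [ 0.04  0.09 -0.  ] op 0.0492 ff 20.0
N [ 0.0604 -0.0012  0.2897]
pix [255. 122.] c [0.5179 0.2586] bias 0.0007 depth 0.0486 tool [ 0.0614 -0.0021  0.2537]
[153, 154, 156, 57, 63, 73, 81, 75, 76, 74, 74, 77, 73, 72, 74, 74, 75, 71, 75, 69, 70, 66, 70]
held v 204 tool x centre -0.0025
```

View pics/n6.png

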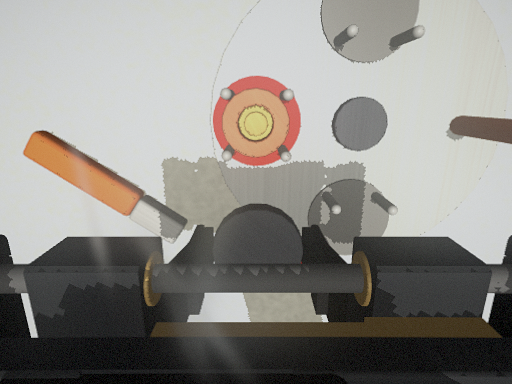

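The disc is held level with its near edge at (258,203). The ring and body are still centred among the pins at (256,123). Moving over and lowering.

move_arm:
  deltas:
    - {"travel":[0.03,-0.0015,0],"delta_rot":[0,0,0],"jaw":30}
    - {"travel":[0.025,0,0],"delta_rot":[0,0,0],"jaw":30}
    - {"travel":[0.007,0,0.02],"delta_rot":[0,0,0],"jaw":30}
    - {"travel":[0,0,0.02],"delta_rot":[0,0,0],"jaw":30}
    - {"travel":[0,0,0],"delta_rot":[0,0,0],"jaw":30}

```text
time: 19.28
tool_pos: [0.5189, 0.2562, 0.2814]
tcp_rot: [3.034, 0.803, -0.012]
force: [-1.8, -0.9, -1.9]
opening: 0.0492
finger_force: 20.0
```

move_arm:
  deltas:
    - {"travel":[0,0,0],"delta_rot":[0,0,0],"jaw":30}
    - {"travel":[0,0,0],"delta_rot":[0,0,0],"jaw":30}
    - {"travel":[0,0,0],"delta_rot":[0,0,0],"jaw":30}
    - {"travel":[0,0,0],"delta_rot":[0,0,0],"jaw":30}

```text
time: 19.62
tool_pos: [0.5194, 0.2591, 0.2866]
tcp_rot: [-3.036, -0.809, -0.003]
force: [-0.2, -0.1, -1.6]
opening: 0.0487
finger_force: 20.0
```

Run:
```python
from h import *
o=manip.get_obs(); pose(o); print('N',totool(o,[.5174,.2573,.035]).round(4))
```

```text
t 19.62 pos [0.5194 0.2591 0.2866] yaw 29.83 tiltx,y(deg, tool turn to fix) [ 0.03 -0.12 -0.  ] op 0.0487 ff 20.0
N [-0.0032  0.0005  0.2516]
```

move_arm:
  deltas:
    - {"travel":[-0.001,0,0.008],"delta_rot":[0,0,0],"jaw":30}
    - {"travel":[0,0,0.008],"delta_rot":[0,0,0],"jaw":30}
    - {"travel":[0,0,0.004],"delta_rot":[0,0,0],"jaw":30}
    - {"travel":[0,0,0],"delta_rot":[0,0,0],"jaw":30}
    - {"travel":[0,0,0],"delta_rot":[0,0,0],"jaw":30}

```text
time: 20.03
tool_pos: [0.5181, 0.2588, 0.2646]
tcp_rot: [3.035, 0.81, -0.002]
force: [0.2, -0.1, -1.3]
opening: 0.0489
finger_force: 20.0
```

move_arm:
  deltas:
    - {"travel":[0,0,0.004],"delta_rot":[0,0,0],"jaw":30}
    - {"travel":[0,0,0.003],"delta_rot":[0,0,0],"jaw":30}
    - {"travel":[0,0,0],"delta_rot":[0,0,0],"jaw":30}

```text
time: 20.28
tool_pos: [0.5182, 0.2587, 0.2576]
tcp_rot: [3.035, 0.81, -0.001]
force: [-0.8, -0.1, -1.4]
opening: 0.0494
finger_force: 20.0
```

move_arm:
  deltas:
    - {"travel":[0,0,0.002],"delta_rot":[0,0,0],"jaw":30}
    - {"travel":[0,0,0],"delta_rot":[0,0,0],"jaw":30}
    - {"travel":[0,0,0],"delta_rot":[0,0,0],"jaw":30}

```text
time: 20.53
tool_pos: [0.5185, 0.259, 0.2574]
tcp_rot: [3.035, 0.809, 0.001]
force: [-1.4, -0.8, 4.3]
opening: 0.049
finger_force: 20.0
```

move_arm:
  deltas:
    - {"travel":[0,0,0],"delta_rot":[0,0,0],"jaw":85}
    - {"travel":[0,0,0],"delta_rot":[0,0,0],"jaw":85}
    - {"travel":[0,0,0],"delta_rot":[0,0,0],"jaw":85}
    - {"travel":[0,0,0],"delta_rot":[0,0,0],"jaw":85}
    - {"travel":[0,0,0],"delta_rot":[0,0,0],"jaw":85}

```text
time: 20.95
tool_pos: [0.5184, 0.2588, 0.2562]
tcp_rot: [3.036, 0.809, 0.0]
force: [0.1, 0.4, 0.6]
opening: 0.0713
finger_force: 0.0
```

move_arm:
  deltas:
    - {"travel":[0,0,-0.015],"delta_rot":[0,0,0],"jaw":100}
    - {"travel":[0,0,-0.03],"delta_rot":[0,0,0],"jaw":100}
    - {"travel":[-0.01,0,-0.03],"delta_rot":[0,0,0],"jaw":100}
    - {"travel":[-0.03,0,0],"delta_rot":[0,0,0],"jaw":100}
    - {"travel":[0,0,0],"delta_rot":[0,0,0],"jaw":100}

```text
time: 21.37
tool_pos: [0.4805, 0.2377, 0.3322]
tcp_rot: [3.033, 0.81, -0.002]
force: [-1.9, -0.5, -1.2]
opening: 0.0863
finger_force: 0.0
```

Run:
```python
from h import *
o,im,(H,S,V)=look('n7.png'); pose(o); print('N',totool(o,[.5174,.2573,.083]).round(4))
m=(V<115)&(S<90); m[225:]=0; m[:90]=0; m[:,:215]=0; m[:,305:]=0
m=cv2.morphologyEx(m.astype(np.uint8),cv2.MORPH_OPEN,np.ones((7,7)))
circ(o,m,.083,.025)
for z in (.117,.115): print('post top guess',ray('wrist',[[460,150]],z,o).round(4))
```

```text
t 21.37 pos [0.4805 0.2377 0.3322] yaw 29.91 tiltx,y(deg, tool turn to fix) [ 0.11  0.12 -0.  ] op 0.0863 ff 0.0
N [0.0423 0.0009 0.2491]
pix [258. 179.] c [0.5004 0.249 ] bias 0.0201 depth 0.0055 tool [ 0.0234 -0.0004  0.2492]
post top guess [[0.5839 0.1527 0.117 ]]
post top guess [[0.5843 0.1514 0.115 ]]
```

View pics/n7.png

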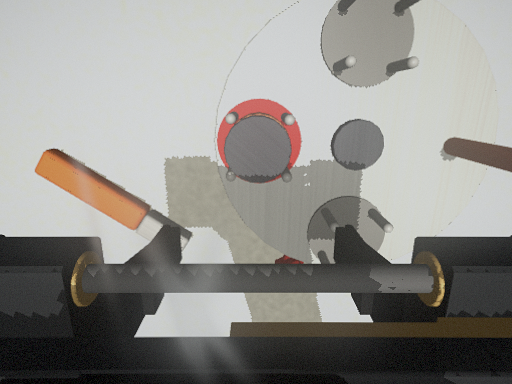

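The disc sits between the pins at (258,148), with a sliver of copper ring visible at its camera-side edge. Checking this by numbers and locating the post.

Run:
```python
from h import *
o=manip.get_obs(); im=cv2.imread('pics/n7.png'); h=cv2.cvtColor(im,cv2.COLOR_BGR2HSV);H,S,V=[h[:,:,i].astype(int) for i in range(3)]
print('V',V[104:195:6,258].tolist(),'S',S[104:195:6,258].tolist())
for t in (60,80):
    m=(S<t)&(V<150); m[190:]=0; m[:112]=0; m[:,:218]=0; m[:,298:]=0
    m=cv2.morphologyEx(m.astype(np.uint8),cv2.MORPH_OPEN,cv2.getStructuringElement(2,(25,25)))
    circ(o,m,.083,.025)
print('post top',ray('top',[[191.4,173.4]],.117).round(4),'2ax-nest',2*np.array([.5594,.1807])-[.5174,.2573])
print('pointer',ray('top',[[177.9,249.7]],.022).round(4))
```

```text
V [204, 206, 102, 124, 125, 124, 125, 124, 119, 123, 117, 118, 84, 106, 149, 146] S [128, 132, 10, 6, 10, 8, 14, 6, 4, 8, 2, 11, 12, 58, 15, 16]
pix [257. 149.] c [0.5186 0.2591] bias 0.0013 depth 0.0487 tool [ 0.0425 -0.0004  0.2486]
pix [257. 149.] c [0.5179 0.2587] bias 0.0013 depth 0.0495 tool [ 0.0417 -0.0004  0.2486]
post top [[0.5982 0.1087 0.117 ]] 2ax-nest [0.6014 0.1041]
pointer [[0.4165 0.1578 0.022 ]]
```

move_arm:
  deltas:
    - {"travel":[0.0078,0.0344,0],"delta_rot":[0,0,0],"jaw":100}
    - {"travel":[0.0078,0.0344,0],"delta_rot":[0,0,0],"jaw":100}
    - {"travel":[0.0078,0.0344,0],"delta_rot":[0,0,0],"jaw":100}
    - {"travel":[0.0078,0.0344,0],"delta_rot":[0,0,0],"jaw":100}
    - {"travel":[0.0078,0.0344,0],"delta_rot":[0,0,0],"jaw":100}

```text
time: 21.83
tool_pos: [0.6045, 0.1077, 0.3306]
tcp_rot: [3.035, 0.809, -0.0]
force: [-0.1, 1.8, 0.8]
opening: 0.0868
finger_force: 0.0
```

move_arm:
  deltas:
    - {"travel":[0,0,0],"delta_rot":[0,0,0],"jaw":100}
    - {"travel":[0,0,0],"delta_rot":[0,0,0],"jaw":100}
    - {"travel":[0,0,0],"delta_rot":[0,0,0],"jaw":100}

```text
time: 22.08
tool_pos: [0.6031, 0.1095, 0.3305]
tcp_rot: [-3.035, -0.809, 0.002]
force: [0.4, -0.1, 0.6]
opening: 0.0871
finger_force: 0.0
```

Run:
```python
from h import *
o,im,(H,S,V)=look('p1.png'); pose(o); print('guess',totool(o,[.600,.108,.117]).round(4))
for c,a,m in blobs((H>2)&(H<22)&(S>80),40):
    r=np.argwhere(m); print(c.round(1),a,'rows',r[:,0].min(),r[:,0].max(),'cols',r[:,1].min(),r[:,1].max(),'bottom mid',r[r[:,0]>r[:,0].max()-3][:,1].mean())
    v=r[:,0].max()+.5; p=ray('wrist',[[c[0],v]],.117,o)[0]; print('far edge tool',totool(o,p).round(4))
```

```text
t 22.08 pos [0.6031 0.1095 0.3305] yaw 29.87 tiltx,y(deg, tool turn to fix) [-0.07  0.05 -0.  ] op 0.0871 ff 0.0
guess [-3.300e-03  1.000e-04  2.135e-01]
[ 64.5 184.7] 775 rows 162 221 cols 25 85 bottom mid 71.25
far edge tool [ 0.0009 -0.1267  0.2136]
[257.4 215.7] 828 rows 186 237 cols 246 268 bottom mid 257.0
far edge tool [-0.0104 -0.0004  0.2135]
[ 79.5 282.1] 739 rows 252 307 cols 68 96 bottom mid 80.52173913043478
far edge tool [-0.0646 -0.1271  0.2137]
[435.9 286.6] 610 rows 255 306 cols 418 445 bottom mid 433.8918918918919
far edge tool [-0.0634  0.1264  0.2134]
[438.9 328.2] 2572 rows 317 337 cols 342 511 bottom mid 438.48284960422166
far edge tool [-0.0898  0.1327  0.2134]
[265.1 329.7] 391 rows 322 336 cols 242 291 bottom mid 264.1975308641975
far edge tool [-0.0895  0.0053  0.2135]
```

move_arm:
  deltas:
    - {"travel":[-0.0027,0,0.02],"delta_rot":[0,0,0],"jaw":60}
    - {"travel":[0,0,0.025],"delta_rot":[0,0,0],"jaw":60}
    - {"travel":[0,0,0.025],"delta_rot":[0,0,0],"jaw":60}
    - {"travel":[0,0,0.008],"delta_rot":[0,0,0],"jaw":40}
    - {"travel":[0,0,0],"delta_rot":[0,0,0],"jaw":10}
  force: 25

```text
time: 22.55
tool_pos: [0.5993, 0.1088, 0.2511]
tcp_rot: [-3.034, -0.813, 0.008]
force: [0.3, -0.1, 0.4]
opening: 0.0619
finger_force: 0.0
```

move_arm:
  deltas:
    - {"travel":[0,0,0],"delta_rot":[0,0,0],"jaw":5}
    - {"travel":[0,0,0],"delta_rot":[0,0,0],"jaw":5}
    - {"travel":[0,0,0],"delta_rot":[0,0,0],"jaw":5}
    - {"travel":[0,0,0],"delta_rot":[0,0,0],"jaw":5}
    - {"travel":[0,0,0],"delta_rot":[0,0,0],"jaw":5}

```text
time: 22.97
tool_pos: [0.601, 0.1079, 0.2542]
tcp_rot: [3.035, 0.809, 0.003]
force: [0.8, -0.0, 0.8]
opening: 0.0285
finger_force: 0.0
```

move_arm:
  deltas:
    - {"travel":[0,0,0],"delta_rot":[0,0,0],"jaw":5}
    - {"travel":[0,0,0],"delta_rot":[0,0,0],"jaw":5}
    - {"travel":[0,0,0],"delta_rot":[0,0,0],"jaw":5}

```text
time: 23.22
tool_pos: [0.6006, 0.1083, 0.2536]
tcp_rot: [-3.035, -0.81, -0.0]
force: [-1.7, 1.0, 3.2]
opening: 0.0152
finger_force: 25.0
```

Run:
```python
from h import *
o=manip.get_obs(); pose(o); M=R.from_rotvec(o['tcp_rot']).as_matrix()
A=np.array([.5588,.1831]); p=o['tool_pos'][:2]-A; print('r',np.linalg.norm(p),'ang',np.degrees(np.arctan2(p[1],p[0])),'force',o['force'])
a0=np.arctan2(p[1],p[0]); N=24
for k in range(N):
    q=lambda a:.085*np.array([np.cos(a),np.sin(a)])
    th=lambda k:a0+(np.radians(10.8)-a0)*k/N
    d=q(th(k+1))-q(th(k)); print(k+1,(M.T@[*d,0]).round(4)[:2].tolist(),end='; ')
```

```text
t 23.22 pos [0.6006 0.1083 0.2536] yaw 29.88 tiltx,y(deg, tool turn to fix) [-0.03 -0.02  0.  ] op 0.0152 ff 25.0
r 0.08569179503515022 ang -60.81041739439373 force [-1.70649574  1.0204003   3.19444782]
1 [0.0044, -0.0001]; 2 [0.0044, -0.0003]; 3 [0.0044, -0.0005]; 4 [0.0044, -0.0007]; 5 [0.0043, -0.001]; 6 [0.0043, -0.0012]; 7 [0.0042, -0.0014]; 8 [0.0041, -0.0016]; 9 [0.004, -0.0018]; 10 [0.0039, -0.0021]; 11 [0.0038, -0.0023]; 12 [0.0037, -0.0025]; 13 [0.0036, -0.0026]; 14 [0.0034, -0.0028]; 15 [0.0033, -0.003]; 16 [0.0031, -0.0032]; 17 [0.0029, -0.0033]; 18 [0.0028, -0.0035]; 19 [0.0026, -0.0036]; 20 [0.0024, -0.0037]; 21 [0.0022, -0.0039]; 22 [0.002, -0.004]; 23 [0.0018, -0.0041]; 24 [0.0016, -0.0041];
```

move_arm:
  deltas:
    - {"travel":[0.0022,0,0],"delta_rot":[0,0,0],"jaw":5}
    - {"travel":[0.0022,-0.0001,0],"delta_rot":[0,0,0],"jaw":5}
    - {"travel":[0.0044,-0.0003,0],"delta_rot":[0,0,0],"jaw":5}
    - {"travel":[0.0044,-0.0005,0],"delta_rot":[0,0,0],"jaw":5}
    - {"travel":[0.0044,-0.0007,0],"delta_rot":[0,0,0],"jaw":5}
  force: 40

```text
time: 23.63
tool_pos: [0.6148, 0.118, 0.2536]
tcp_rot: [3.035, 0.809, -0.003]
force: [-3.3, -0.3, 6.3]
opening: 0.015
finger_force: 40.0
```

move_arm:
  deltas:
    - {"travel":[0.0043,-0.001,0],"delta_rot":[0,0,0],"jaw":5}
    - {"travel":[0.0043,-0.0012,0],"delta_rot":[0,0,0],"jaw":5}
    - {"travel":[0.0042,-0.0014,0],"delta_rot":[0,0,0],"jaw":5}
    - {"travel":[0.0041,-0.0016,0],"delta_rot":[0,0,0],"jaw":5}
    - {"travel":[0.004,-0.0018,0],"delta_rot":[0,0,0],"jaw":5}

```text
time: 24.05
tool_pos: [0.6295, 0.1342, 0.2536]
tcp_rot: [3.035, 0.809, -0.004]
force: [-4.2, -1.0, 4.5]
opening: 0.0154
finger_force: 40.0
```

Run:
```python
from h import *
o=manip.get_obs(); pose(o)
A=np.array([.5588,.1831]); p=o['tool_pos'][:2]-A; print('r',np.linalg.norm(p),'ang',np.degrees(np.arctan2(p[1],p[0])),'force',o['force'])
```

```text
t 24.05 pos [0.6295 0.1342 0.2536] yaw 29.84 tiltx,y(deg, tool turn to fix) [ 0.02  0.14 -0.  ] op 0.0154 ff 40.0
r 0.08597142814545304 ang -34.632377128391184 force [-4.21360595 -0.99566552  4.54955466]
```

Smooth, with low forces. Continuing the arc.

move_arm:
  deltas:
    - {"travel":[0.0039,-0.0021,0],"delta_rot":[0,0,0],"jaw":5}
    - {"travel":[0.0038,-0.0023,0],"delta_rot":[0,0,0],"jaw":5}
    - {"travel":[0.0037,-0.0025,0],"delta_rot":[0,0,0],"jaw":5}
    - {"travel":[0.0036,-0.0026,0],"delta_rot":[0,0,0],"jaw":5}
    - {"travel":[0.0034,-0.0028,0],"delta_rot":[0,0,0],"jaw":5}

```text
time: 24.47
tool_pos: [0.6396, 0.1536, 0.2536]
tcp_rot: [3.034, 0.808, -0.003]
force: [-3.6, -2.1, 5.9]
opening: 0.0149
finger_force: 40.0
```

move_arm:
  deltas:
    - {"travel":[0.0033,-0.003,0],"delta_rot":[0,0,0],"jaw":5}
    - {"travel":[0.0031,-0.0032,0],"delta_rot":[0,0,0],"jaw":5}
    - {"travel":[0.0029,-0.0033,0],"delta_rot":[0,0,0],"jaw":5}
    - {"travel":[0.0028,-0.0035,0],"delta_rot":[0,0,0],"jaw":5}
    - {"travel":[0.0026,-0.0036,0],"delta_rot":[0,0,0],"jaw":5}

```text
time: 24.88
tool_pos: [0.6444, 0.1748, 0.2537]
tcp_rot: [3.033, 0.807, -0.002]
force: [-2.8, -2.7, 4.6]
opening: 0.015
finger_force: 40.0
```

move_arm:
  deltas:
    - {"travel":[0.0024,-0.0037,0],"delta_rot":[0,0,0],"jaw":5}
    - {"travel":[0.0022,-0.0039,0],"delta_rot":[0,0,0],"jaw":5}
    - {"travel":[0.001,-0.002,0],"delta_rot":[0,0,0],"jaw":5}
    - {"travel":[0,0,0],"delta_rot":[0,0,0],"jaw":5}
    - {"travel":[0,0,0],"delta_rot":[0,0,0],"jaw":5}

```text
time: 25.3
tool_pos: [0.6444, 0.1872, 0.2536]
tcp_rot: [3.035, 0.809, 0.001]
force: [-1.1, 0.3, 4.7]
opening: 0.0152
finger_force: 40.0
```

Run:
```python
from h import *
o=manip.get_obs(); pose(o)
A=np.array([.5588,.1831]); p=o['tool_pos'][:2]-A; print('r',np.linalg.norm(p),'ang',np.degrees(np.arctan2(p[1],p[0])),'force',o['force'])
for cam in ('top','side'):
    im=snap(cam,cam+'1.png'); h=cv2.cvtColor(im,cv2.COLOR_RGB2HSV);H,S,V=[h[:,:,i].astype(int) for i in range(3)]
    for c,a,m in blobs(((H<4)|(H>175))&(S>150)&(V>60),15): print(cam,'red',c.round(1),a,ray(cam,c,.035)[0].round(4))
    for c,a,m in blobs((V<120)&(S<80),60):
        q=ray(cam,c,.083)[0]
        if np.hypot(*(q[:2]-A))<.14 and a<3000: print(cam,'dark',c.round(1),a,q.round(4))
```

```text
t 25.3 pos [0.6444 0.1872 0.2536] yaw 29.86 tiltx,y(deg, tool turn to fix) [ 0.01 -0.04 -0.  ] op 0.0152 ff 40.0
r 0.08573612417734446 ang 2.7357367233497256 force [-1.12029437  0.27817304  4.74390312]
top red [242.5 253. ] 104 [ 0.4058 -0.0101  0.035 ]
side red [295.9 227.7] 74 [0.3967 0.0094 0.035 ]
side red [259.9 266.4] 39 [0.4426 0.1765 0.035 ]
side red [271.3 269.5] 92 [0.4105 0.1738 0.035 ]
side red [246.3 271.4] 46 [0.47   0.2055 0.035 ]
```

move_arm:
  deltas:
    - {"travel":[0.0016,-0.0036,0],"delta_rot":[0,0,0],"jaw":5}
    - {"travel":[0.0016,-0.0037,0],"delta_rot":[0,0,0],"jaw":5}
    - {"travel":[0.0015,-0.0036,0],"delta_rot":[0,0,0],"jaw":5}
    - {"travel":[0,0,0],"delta_rot":[0,0,0],"jaw":5}
    - {"travel":[0,0,0],"delta_rot":[0,0,0],"jaw":5}

```text
time: 25.82
tool_pos: [0.643, 0.1991, 0.2536]
tcp_rot: [-3.035, -0.81, -0.001]
force: [-1.7, -0.9, 6.0]
opening: 0.0152
finger_force: 40.0
```

Run:
```python
from h import *
o=manip.get_obs(); pose(o)
A=np.array([.5588,.1831]); p=o['tool_pos'][:2]-A; print('r',np.linalg.norm(p),'ang',np.degrees(np.arctan2(p[1],p[0])),'force',o['force'])
im=snap('side','side2.png'); h=cv2.cvtColor(im,cv2.COLOR_RGB2HSV);H,S,V=[h[:,:,i].astype(int) for i in range(3)]
for nm,k in (('side0',cv2.imread('pics/side0.png')),('now',im[:,:,::-1])):
    h=cv2.cvtColor(k.copy(),cv2.COLOR_BGR2HSV);H,S,V=[h[:,:,i].astype(int) for i in range(3)]
    for c,a,m in blobs(((H<4)|(H>175))&(S>150)&(V>60),15): print(nm,'red',c.round(1),a,ray('side',c,.02)[0].round(4))
    for c,a,m in blobs((V<105)&(S<90),60):
        q=ray('side',c,.083)[0]
        if np.hypot(*(q[:2]-A))<.16 and a<3000: 
            d=A-q[:2]; print(nm,'dark',c.round(1),a,q.round(4),'ang',np.degrees(np.arctan2(d[1],d[0])).round(1))
c=np.array(manip.camera_model('side')['world_to_cam']);K=np.array(manip.camera_model('side')['intrinsics'])
for a in (5,10.8,16): 
    q=A-.085*np.array([np.cos(np.radians(a)),np.sin(np.radians(a))]); print(a,[cv2.projectPoints(np.float64([[*q,z]]),cv2.Rodrigues(c[:3,:3])[0],c[:3,3],K,np.array([manip.camera_model('side')['k1'],0,0,0.]))[0].ravel().round(1) for z in (.083,.035)])
```

```text
t 25.82 pos [0.643  0.1991 0.2536] yaw 29.87 tiltx,y(deg, tool turn to fix) [-0.   -0.05  0.  ] op 0.0152 ff 40.0
r 0.08571713974481343 ang 10.755130693649898 force [-1.71250634 -0.91045839  6.04229057]
side0 red [295.8 227.3] 84 [ 0.4005 -0.0042  0.02  ]
side0 red [271.3 269.5] 93 [0.4137 0.1645 0.02  ]
side0 red [222.9 280.8] 400 [0.5198 0.2484 0.02  ]
side0 dark [251.5 251.9] 419 [0.4682 0.1729 0.083 ] ang 6.4
side0 dark [190.7 257.1] 433 [0.608  0.2509 0.083 ] ang -126.0
side0 dark [221.1 254. ] 174 [0.5392 0.2105 0.083 ] ang -54.5
side0 dark [227.9 291. ] 282 [0.4748 0.3043 0.083 ] ang -55.3
now red [296.  227.6] 74 [ 0.3996 -0.0033  0.02  ]
now red [261.3 261.8] 37 [0.4487 0.1512 0.02  ]
now red [248.7 268. ] 46 [0.4726 0.1838 0.02  ]
now red [271.2 269.5] 94 [0.4139 0.1646 0.02  ]
now dark [231.9 246.9] 1305 [0.523  0.1782 0.083 ] ang 7.8
now dark [223.6 293.5] 78 [0.4814 0.3146 0.083 ] ang -59.5
5 [array([249.1, 252. ]), array([249.3, 262.4])]
10.8 [array([249.9, 249.4]), array([250.1, 259.9])]
16 [array([250.4, 247.1]), array([250.6, 257.7])]
```

Run:
```python
from h import *
for cam,hub,ptr,n in (('top',(167.7,195.2),(177.9,249.7),(138.8,211.4)),('side',(221.1,254),(271.3,269.5),(222.9,280.8))):
    for z in (.018,.022):
        h=ray(cam,[hub],.034)[0];p=ray(cam,[ptr],z)[0];q=ray(cam,[n],.035)[0]
        a=lambda v:np.degrees(np.arctan2(v[1],v[0])); print(cam,z,h.round(4),p.round(4),'ptr ang',a(h-p).round(2),np.linalg.norm((h-p)[:2]).round(4),'nest turn',(a(h-p)-a(h-q)).round(2))
```

```text
top 0.018 [0.5579 0.1842 0.034 ] [0.4165 0.1586 0.018 ] ptr ang 10.25 0.1437 nest turn 70.96
top 0.022 [0.5579 0.1842 0.034 ] [0.4165 0.1578 0.022 ] ptr ang 10.56 0.1438 nest turn 71.27
side 0.018 [0.5579 0.1796 0.034 ] [0.4141 0.1631 0.018 ] ptr ang 6.53 0.1448 nest turn 67.28
side 0.022 [0.5579 0.1796 0.034 ] [0.4132 0.1656 0.022 ] ptr ang 5.5 0.1454 nest turn 66.24
```

The top view asks for a turn of about 71° and the side view about 67–69°. I've turned 71.6°, so I'll back off about 1.5° to sit mid-window, then hold still.

move_arm:
  deltas:
    - {"travel":[-0.0007,0.0021,0],"delta_rot":[0,0,0],"jaw":5}
    - {"travel":[0,0,0],"delta_rot":[0,0,0],"jaw":5}
    - {"travel":[0,0,0],"delta_rot":[0,0,0],"jaw":5}
    - {"travel":[0,0,0],"delta_rot":[0,0,0],"jaw":5}
    - {"travel":[0,0,0],"delta_rot":[0,0,0],"jaw":5}

```text
time: 26.28
tool_pos: [0.6432, 0.1978, 0.2536]
tcp_rot: [-3.034, -0.81, -0.002]
force: [-1.2, 2.6, 5.6]
opening: 0.0154
finger_force: 40.0
```

move_arm:
  deltas:
    - {"travel":[0,0,0],"delta_rot":[0,0,0],"jaw":5}
    - {"travel":[0,0,0],"delta_rot":[0,0,0],"jaw":5}
    - {"travel":[0,0,0],"delta_rot":[0,0,0],"jaw":5}
    - {"travel":[0,0,0],"delta_rot":[0,0,0],"jaw":5}
    - {"travel":[0,0,0],"delta_rot":[0,0,0],"jaw":5}

```text
time: 26.7
tool_pos: [0.6432, 0.1978, 0.2536]
tcp_rot: [-3.034, -0.81, -0.002]
force: [-1.6, 1.8, 5.9]
opening: 0.0147
finger_force: 40.0
```

Run:
```python
from h import *
o=manip.get_obs(); pose(o); p=o['tool_pos'][:2]-[.5588,.1831]; print(np.degrees(np.arctan2(p[1],p[0])),abs(o['joint_vel']).max())
print(manip.job_done())
```

```text
t 26.7 pos [0.6432 0.1978 0.2536] yaw 29.9 tiltx,y(deg, tool turn to fix) [-0.08 -0.09  0.  ] op 0.0147 ff 40.0
9.883871794689547 0.0016977564756194415
the job is handed in; nothing more can be done
None
```

I handed the job in at 26.7 s with all three parts stacked in the red nest, the carousel turned to the pointer (within about 3° by my camera estimates, allowed 5.7°) and the post still gripped at 40 N; no verdict came back, I did not re-measure the stack after the turn, and I viewed 11 pictures where the limit was 10.

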